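# Shut the parts carriers and hang them on the rack

### The arm

A 7-joint arm with a two-finger parallel gripper is mounted at the origin on the work surface. World frame = base frame: x ahead of the robot, y to its left, z up, the work surface at z = 0. Lengths are in m, angles in rad, forces in N, time in s.
With the tool pointing down it reaches from about 0.4 to 0.85 m from the base axis. Payload 10.4 kg.
Tool frame: the origin (TCP) lies at the very end of the fingers, on their centre line; the grasp point (between the pads) lies 19 mm behind it; z points along the fingers, y is the line along which they close (so a half turn about z gives the same grasp; the last joint's range is limited). The gripper opens to 87 mm and grips with 3 to 60 N. Pads are 19 mm wide; open, the fingers measure 117 mm over their backs; the gripper's body (75 mm by 190 mm) begins 51 mm behind the grasp point.
Start: joints at [1.168, 0.332, -0.065, 1.46, 0.022, 1.35, -0.088], TCP at [0.232, -0.58, 0.223] pointing down, gripper open.
Joint ranges: [-2.6, 2.6], [-0.5, 2.12], [-1.47, 1.34], [0.16, 2.42], [-1.27, 4.41], [0.06, 2.06], [-2.6, 2.6]. Speed limits (rad/s): [2.22, 2.22, 2.79, 2.79, 3.14, 3.14, 3.14].

### API

Orientations are given as a unit quaternion [x, y, z, w].
In Python, from bench import read_state, cams, workorder gives the robot as it stands.
- The arm moves only by the shell command python3 -m crank 'ROWS' [FORCE]. ROWS is text: rows parted by semicolons, each of 5 numbers parted by spaces: the shift along the tool's x, y, z scaled (see below), then the turn about the tool's z scaled (see below), then the opening, from -1 (shut) to 1 (fully open). In form: dx dy dz yaw jaw; .... A call has 1 to 10 rows; each row shifts and turns the commanded pose from where the row before left it, along the tool's axes as they then stand; what a row does not reach is not made up. The controller multiplies each number of a shift by 200 mm and each number of a turn by 90 degrees. A row lasts 1/10 s, in which the tool goes at most 50 mm and 8.59 degrees, less where a joint would pass 70% of its speed; a pose out of reach is approached as far as the arm can. A call with a number of a shift or a turn outside -1 to 1 is refused whole. A call with a gripper value outside its range is refused whole. The fingers move at their own pace and stop on an object; FORCE is the grip in N (left out, the last holds). Time passes only in rows, so rows that do not move let the fingers close. It gives the time, the measured TCP pose, the force, the opening and the grip force at its end, in the units of the state.
- read_state(): the state, without advancing time (a new reading comes with each control period).
- cams.camera(name): name is "side" or "top" or "wrist"; returns a dict with "img" (480x640x3 uint8, blue, green, red), "K" (3x3 intrinsics, pixels), "xyz" and "attitude" of the camera in the world; the wrist camera has in their place "mount" (4x4, takes a point from camera to tool coordinates, whose origin is the TCP and whose axes are the flange's). Camera axes: x right, y down, z forward; pixel columns grow to the right and rows downward; lengths in m; the calibration is good to about 2 mm. A picture is of the moment at which its call begins: read the wrist's pose just before it. There is no depth.
- workorder.close_job(): hands the job in; it is judged then, once.
The state is a dict: "time": time; "joint_positions": joint angles; "joint_vel": joint speeds; "joint_torque": joint torques, N m; "ee_pos": TCP position; "eef_rot": TCP orientation; "ft_force": force on the tool from outside, world axes, zero at the start; "torque": the same for the moment, N m; "width": finger opening in m; "grip_force": force on a finger pad.
Only numpy, scipy, OpenCV 4.12 (cv2) and the standard library are available. Lean on these libraries where they do the work, as an engineer would, in place of code of your own. Each camera call takes 0.05 s, during which the arm holds its last target. There are 200 camera calls.

### The job

The carriers of refurbished printer rollers are filled and ready to be put up: press the hinged cover of every carrier down until it clicks fully shut, and hang each carrier by its handle on a double hook of its own on the rack, the bar resting on both prongs so that it hangs level and still. Leave the other things on the bench where they are.

Things in the scene. Friction and masses are not known exactly. Their poses are not given: they have to be found in the camera images.
- carrier1: Grey plastic parts carrier, 110 (own x) x 90 (own y) x 64 mm high, 0.35-0.55 kg, may be absent. Origin: centre of underside, z up. An upright steel arch handle crosses its middle: bar 8 mm thick along own y, inner length 74 mm, centre 108 mm above the underside (44 mm above the carrier's top); the middle 24 mm is a black grip 12 x 12 mm. A hinged cover spans its -x half.
- handle1 (a point): Centre of the handle bar of carrier1, 108 mm above its origin; axes as the carrier's (bar along y).
- cover1 (a joint): Angle of carrier1's white cover: 0 shut, 0.5-0.9 rad at the start. A weak spring lifts it; a ball catch between 0.2 and 0.05 rad (about 7 N at the edge) then holds it shut. Hinge along own y at x = -6, z = 60 mm in the carrier's frame; cover 49 mm long towards -x, 88 wide, 4 thick, top at z = 64 mm when shut. Press mid-width, about 40 mm from the hinge.
- carrier2: Grey plastic parts carrier, 110 (own x) x 90 (own y) x 64 mm high, 0.35-0.55 kg, may be absent. Origin: centre of underside, z up. An upright steel arch handle crosses its middle: bar 8 mm thick along own y, inner length 74 mm, centre 108 mm above the underside (44 mm above the carrier's top); the middle 24 mm is a black grip 12 x 12 mm. A hinged cover spans its -x half.
- handle2 (a point): Centre of the handle bar of carrier2, 108 mm above its origin; axes as the carrier's (bar along y).
- cover2 (a joint): Angle of carrier2's white cover: 0 shut, 0.5-0.9 rad at the start. A weak spring lifts it; a ball catch between 0.2 and 0.05 rad (about 7 N at the edge) then holds it shut. Hinge along own y at x = -6, z = 60 mm in the carrier's frame; cover 49 mm long towards -x, 88 wide, 4 thick, top at z = 64 mm when shut. Press mid-width, about 40 mm from the hinge.
- carrier3: Grey plastic parts carrier, 110 (own x) x 90 (own y) x 64 mm high, 0.35-0.55 kg, may be absent. Origin: centre of underside, z up. An upright steel arch handle crosses its middle: bar 8 mm thick along own y, inner length 74 mm, centre 108 mm above the underside (44 mm above the carrier's top); the middle 24 mm is a black grip 12 x 12 mm. A hinged cover spans its -x half.
- handle3 (a point): Centre of the handle bar of carrier3, 108 mm above its origin; axes as the carrier's (bar along y).
- cover3 (a joint): Angle of carrier3's white cover: 0 shut, 0.5-0.9 rad at the start. A weak spring lifts it; a ball catch between 0.2 and 0.05 rad (about 7 N at the edge) then holds it shut. Hinge along own y at x = -6, z = 60 mm in the carrier's frame; cover 49 mm long towards -x, 88 wide, 4 thick, top at z = 64 mm when shut. Press mid-width, about 40 mm from the hinge.
- carrier4: Grey plastic parts carrier, 110 (own x) x 90 (own y) x 64 mm high, 0.35-0.55 kg, may be absent. Origin: centre of underside, z up. An upright steel arch handle crosses its middle: bar 8 mm thick along own y, inner length 74 mm, centre 108 mm above the underside (44 mm above the carrier's top); the middle 24 mm is a black grip 12 x 12 mm. A hinged cover spans its -x half.
- handle4 (a point): Centre of the handle bar of carrier4, 108 mm above its origin; axes as the carrier's (bar along y).
- cover4 (a joint): Angle of carrier4's white cover: 0 shut, 0.5-0.9 rad at the start. A weak spring lifts it; a ball catch between 0.2 and 0.05 rad (about 7 N at the edge) then holds it shut. Hinge along own y at x = -6, z = 60 mm in the carrier's frame; cover 49 mm long towards -x, 88 wide, 4 thick, top at z = 64 mm when shut. Press mid-width, about 40 mm from the hinge.
- rack: Fixed steel rack: a 12 mm rail along own y, 190 mm above the bench, on two end posts (y = +-270 mm), with four double hooks that point to own -x. Origin on the bench under the middle of the rail.
- hook1 (a point): Double hook: two level prongs 7 mm thick, 52 mm apart (own y = +-26 mm), 85 mm long from the rail, their ends turned up 20 mm. This point: where the centre of a handle bar lies that rests on both prongs (7.5 mm above their centre line), 50 mm in front of the rail; own x points to the rail; the turned-up ends begin at own x = -35 mm. Hooks are 130 mm apart.
- hook2 (a point): Double hook: two level prongs 7 mm thick, 52 mm apart (own y = +-26 mm), 85 mm long from the rail, their ends turned up 20 mm. This point: where the centre of a handle bar lies that rests on both prongs (7.5 mm above their centre line), 50 mm in front of the rail; own x points to the rail; the turned-up ends begin at own x = -35 mm. Hooks are 130 mm apart.
- hook3 (a point): Double hook: two level prongs 7 mm thick, 52 mm apart (own y = +-26 mm), 85 mm long from the rail, their ends turned up 20 mm. This point: where the centre of a handle bar lies that rests on both prongs (7.5 mm above their centre line), 50 mm in front of the rail; own x points to the rail; the turned-up ends begin at own x = -35 mm. Hooks are 130 mm apart.
- hook4 (a point): Double hook: two level prongs 7 mm thick, 52 mm apart (own y = +-26 mm), 85 mm long from the rail, their ends turned up 20 mm. This point: where the centre of a handle bar lies that rests on both prongs (7.5 mm above their centre line), 50 mm in front of the rail; own x points to the rail; the turned-up ends begin at own x = -35 mm. Hooks are 130 mm apart.
- screwdriver: Screwdriver lying in front of the rack. Bystander: leave alone.
- tape_roll: Yellow roll of tape, 72 mm across, 22 mm high. Bystander: leave alone.
- battery_pack: Black battery block 75 x 45 x 30 mm. Bystander: leave alone.
- screw_jar: Small jar, 40 mm across, 50 mm high. Bystander: leave alone.
- weight_puck: Brass cylinder, 44 mm across, 30 mm high. Bystander: leave alone.
Not all that is in view belongs to the job. What is shaped like the carrier4 but red is not meant. Leave any orange look-alike of the carrier1 alone.

How it is judged:
By the outcome, as a careful person would: the job done as asked, in the order asked, and still so for the second after the job is handed in, with the robot touching nothing.
Of carrier1, carrier2, carrier3, carrier4 only 3 to 4 are there at a start; the rules pass over those that are not, and their reading is None.
At some moment in a run one of carrier1, carrier2, carrier3, carrier4 may be knocked a few centimetres aside while the robot is not near it.
It also fails if it takes over 210 s, if anything falls off the work surface, if the arm or the gripper's body presses on something with over 40 N, if the wrist force passes 120 N, or if a joint passes its speed limit or range.

## Working session

There is one attempt and no reset: what is moved stays moved. The work goes in short steps, Python scripts to look and compute and a shell command to move; the robot and the scene stay as the last step left them, time stands still between calls to the robot, and variables do not carry over. Pictures are saved under pics/ and viewed, at most 14 in all, crops included, and the job is handed in when it is done.

```bash
ls; mkdir -p pics; python3 - <<'E'
from bench import read_state, cams
import cv2, numpy as np, pickle
s=read_state(); print({k:np.round(v,3) for k,v in s.items()})
d={}
for n in ["side","top","wrist"]:
    c=cams.camera(n); d[n]=c; cv2.imwrite(f"pics/{n}0.png",c["img"])
    print(n,{k:np.round(v,4).tolist() for k,v in c.items() if k!="img"})
pickle.dump(d,open("c0.pkl","wb"))
E
```

```text
pics
{'time': np.float64(0.0), 'joint_positions': array([ 1.168,  0.333, -0.065,  1.461,  0.022,  1.35 , -0.088]), 'joint_vel': array([-0.002,  0.   ,  0.   ,  0.001,  0.001, -0.001, -0.   ]), 'joint_torque': array([-0.0000e+00, -6.2325e+01,  2.5000e-02, -3.8989e+01, -6.1000e-02,
        4.0000e-02,  0.0000e+00]), 'ee_pos': array([ 0.232, -0.58 ,  0.222]), 'eef_rot': array([ 0.982,  0.189, -0.   , -0.001]), 'ft_force': array([-0.201, -0.461, -0.159]), 'torque': array([ 0.04 ,  0.019, -0.036]), 'grip_force': np.float64(0.0), 'width': np.float64(0.087)}
side {'K': [[548.6884, 0.0, 323.3553], [0.0, 548.6884, 246.7933], [0.0, 0.0, 1.0]], 'xyz': [0.4034, 0.8618, 0.9524], 'attitude': [-0.0783, 0.9072, -0.4125, 0.026]}
top {'K': [[524.6606, 0.0, 317.1301], [0.0, 524.6606, 242.6802], [0.0, 0.0, 1.0]], 'xyz': [0.3549, -0.05, 1.2893], 'attitude': [0.7066, -0.7021, 0.0524, -0.0716]}
wrist {'K': [[375.6337, 0.0, 321.4414], [0.0, 375.6337, 236.7508], [0.0, 0.0, 1.0]], 'mount': [[-0.0002, -0.9661, -0.2582, 0.0709], [1.0, -0.0002, 0.0, 0.0004], [-0.0001, -0.2582, 0.9661, -0.1622], [0.0, 0.0, 0.0, 1.0]]}
```

View pics/top0.png

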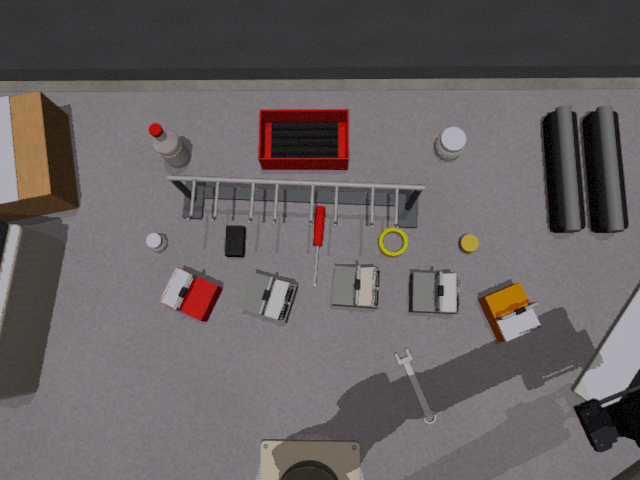

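View pics/side0.png

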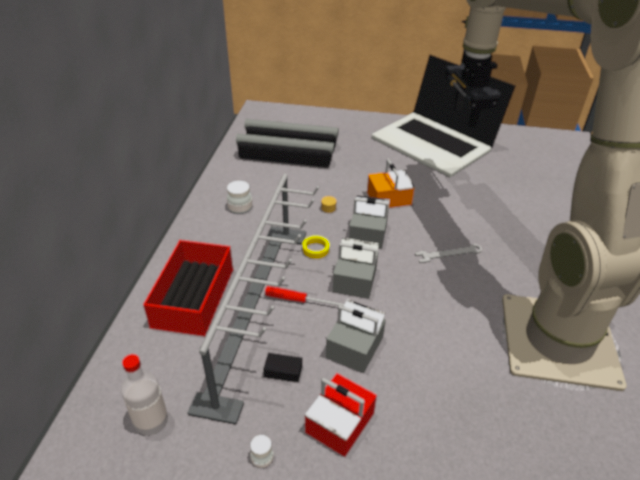

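Top view: three grey carriers with white covers at (270,296), (356,286) and (435,292). The red one (190,295) and the orange one (510,310) are look-alikes and stay put. I'll enlarge to confirm.

```bash
cat > h.py <<'E'
import numpy as np, cv2
from scipy.spatial.transform import Rotation as R
from bench import read_state, cams
def shot(n):
    s=read_state(); c=cams.camera(n)
    if n=="wrist":
        T=np.eye(4); T[:3,:3]=R.from_quat(s["eef_rot"]).as_matrix(); T[:3,3]=s["ee_pos"]
        M=T@np.array(c["mount"]); c["P"],c["A"]=M[:3,3],M[:3,:3]
    else: c["P"],c["A"]=np.array(c["xyz"]),R.from_quat(c["attitude"]).as_matrix()
    return c
def ray(c,px): return c["A"]@np.linalg.inv(c["K"])@np.array([px[0],px[1],1.])
def onz(c,px,z):
    d=ray(c,px); return c["P"]+d*(z-c["P"][2])/d[2]
def proj(c,p):
    q=np.array(c["K"])@(c["A"].T@(np.array(p)-c["P"])); return q[:2]/q[2]
def crop(c,x,y,w,h,k,f): cv2.imwrite("pics/"+f,cv2.resize(c["img"][y:y+h,x:x+w],None,fx=k,fy=k,interpolation=cv2.INTER_CUBIC))
E
python3 - <<'E'
from h import *
c=shot("top"); crop(c,150,165,320,160,2.5,"t1.png")
for n,p,z in [("railL",(175,180),.19),("railR",(421,187),.19),("c1",(266,295),.108),("c2",(356,285),.108),("c3",(437,292),.108),("red",(185,291),.108),("or",(522,310),.108)]: print(n,onz(c,p,z).round(3))
E
```

```text
railL [0.688 0.294 0.19 ]
railR [ 0.673 -0.242  0.19 ]
c1 [0.444 0.097 0.108]
c2 [ 0.468 -0.105  0.108]
c3 [ 0.454 -0.286  0.108]
red [0.452 0.282 0.108]
or [ 0.415 -0.472  0.108]
```

View pics/t1.png

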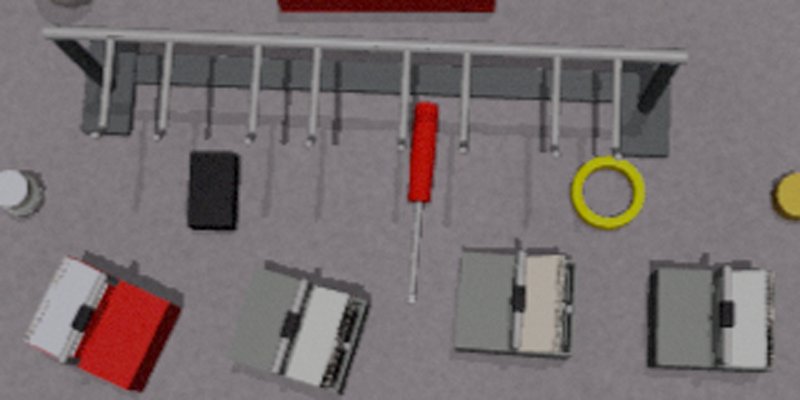

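Crop: the two white decoys sit on red and orange bodies. The three grey ones are the carriers, with grips at crop (290,324), (519,298) and (727,314). Next: rack fit and carrier yaws.

```bash
python3 - <<'E'
from h import *
from scipy.optimize import least_squares
c=shot("top")
f=lambda p:(p[0]/2.5+150-.3,p[1]/2.5+165-.3)
tips=[(96,133),(159,135),(250,139),(310,142),(401,146),(463,149),(555,152),(618,156)]
ys=[195+26,195-26,65+26,65-26,-65+26,-65-26,-195+26,-195-26]
def pts(v,xo,z):
    a=v[2];return [(v[0]+np.cos(a)*xo-np.sin(a)*y/1e3, v[1]+np.sin(a)*xo+np.cos(a)*y/1e3,z) for y in ys]
def res(v):
    P=pts(v,-.085,.21)
    return np.ravel([proj(c,p)-f(t) for p,t in zip(P,tips)])
r=least_squares(res,[.68,.03,0]); print(r.x.round(4),r.fun.round(1)); v=r.x
roots=[111,169,257.5,316.5,407,466,558,617]
print([round(proj(c,p)[0]-f((t,0))[0],1) for p,t in zip(pts(v,0,.19),roots)], [ (proj(c,p)[1]-165)*2.5 for p in pts(v,0,.19)])
a=v[2]
for y in (.195,.065,-.065,-.195): print("hook",(v[0]-.05*np.cos(a)-np.sin(a)*y).round(4),(v[1]-.05*np.sin(a)+np.cos(a)*y).round(4))
for n,g,u,l in [("A",(290,324),(306,280),(277,370)),("B",(519,298),(520,250),(517,352)),("C",(727,314),(727,267),(727,366))]:
    G=onz(c,f(g),.114);U=onz(c,f(u),.11);L=onz(c,f(l),.11); d=U-L
    print(n,G.round(4),((U+L)/2).round(4),"len",np.linalg.norm(d).round(4),"bar ang deg",np.degrees(np.arctan2(d[1],d[0])).round(1))
E
```

```text
[ 0.6748  0.0301 -0.0419] [ 0.1 -0.2 -0.8  0.1 -0.6  0.1 -0.2 -0.   0.3 -0.   0.2 -0.1  0.6  0.3
  0.3 -0.2]
[np.float64(0.1), np.float64(0.5), np.float64(0.6), np.float64(0.8), np.float64(0.4), np.float64(0.7), np.float64(-0.0), np.float64(0.5)] [np.float64(42.09289599771573), np.float64(44.54455834604609), np.float64(48.23664785244354), np.float64(50.70782566802812), np.float64(54.42936318607039), np.float64(56.920290417258954), np.float64(60.67162967217982), np.float64(63.18254402170126)]
hook 0.633 0.2271
hook 0.6276 0.0972
hook 0.6221 -0.0327
hook 0.6167 -0.1626
A [0.4454 0.0973 0.114 ] [0.4451 0.0964 0.11  ] len 0.0845 bar ang deg -16.6
B [ 0.4701 -0.1079  0.114 ] [ 0.4681 -0.1076  0.11  ] len 0.0919 bar ang deg -1.9
C [ 0.4569 -0.2927  0.114 ] [ 0.4553 -0.2934  0.11  ] len 0.0884 bar ang deg -1.8
```

```bash
cat > plan.py <<'E'
# usage: plan.py x y z toolx_angle_deg : shift in tool axes (after the turn) and turn, in row units
import sys; from h import *
s=read_state(); x,y,z,a=map(float,sys.argv[1:5]); M=R.from_quat(s["eef_rot"]).as_matrix()
now=np.degrees(np.arctan2(M[1,0],M[0,0])); turn=-((a-now+180)%360-180)/90
ar=np.radians(a); D=np.array([[np.cos(ar),np.sin(ar),0],[np.sin(ar),-np.cos(ar),0],[0,0,-1]])
d=D.T@(np.array([x,y,z])-s["ee_pos"])/.2
print("t",s["time"].round(2),"pos",s["ee_pos"].round(4),"ang",now.round(2),"tilt",M[:,2].round(3),"| turn",turn.round(4),"shift",d.round(4),"| F",s["ft_force"].round(1),"w",s["width"].round(4),"q7",s["joint_positions"][6].round(2))
E
python3 plan.py .457 -.327 .22 -1.8
```

```text
Traceback (most recent call last):
  File "plan.py", line 7, in <module>
    print("t",s["time"].round(2),"pos",s["ee_pos"].round(4),"ang",now.round(2),"tilt",M[:,2].round(3),"| turn",turn.round(4),"shift",d.round(4),"| F",s["ft_force"].round(1),"w",s["width"].round(4),"q7",s["joint_positions"][6].round(2))
              ^^^^^^^^^^^^^^^
AttributeError: 'float' object has no attribute 'round'
```

```bash
sed -i 's/s=read_state();/s={k:np.array(v) for k,v in read_state().items()};/' plan.py
python3 plan.py .457 -.327 .22 -1.8
```

```text
t 0.25 pos [ 0.2316 -0.5803  0.2222] ang 21.76 tilt [-0.  0. -1.] | turn 0.2618 shift [ 1.0864 -1.3015  0.0111] | F [-0.5 -0.3 -0.5] w 0.0871 q7 -0.09
```

```bash
python3 -m crank '0 0 0 .087 1;0 0 0 .087 1;0 0 0 .087 1'; python3 -m crank '.12 -.145 0 0 1;.12 -.145 0 0 1;.12 -.145 0 0 1;.12 -.145 0 0 1;.12 -.145 0 0 1;.12 -.145 0 0 1;.12 -.145 0 0 1;.12 -.145 0 0 1;.12 -.145 0 0 1;0 0 0 0 1' 20; python3 plan.py .457 -.327 .22 -1.8; python3 - <<'E'
from h import *
c=shot("wrist"); cv2.imwrite("pics/w1.png",c["img"]); import pickle; pickle.dump(c,open("w1.pkl","wb"))
print(proj(c,(.457,-.293,.114)),proj(c,(.459,-.258,.064)))
E
```

```text
time: 0.55
ee_pos: [0.2317, -0.5804, 0.2224]
eef_rot: [1.0, -0.018, -0.0, -0.0]
ft_force: [-0.2, -0.3, -0.2]
width: 0.087
grip_force: 0.0
time: 1.55
ee_pos: [0.4593, -0.3207, 0.2226]
eef_rot: [1.0, -0.011, 0.001, -0.001]
ft_force: [-0.2, 0.5, -1.1]
width: 0.0867
grip_force: 0.0
t 1.55 pos [ 0.4593 -0.3207  0.2226] ang -1.26 tilt [ 0.002  0.002 -1.   ] | turn 0.006 shift [-0.0107  0.0318  0.0131] | F [-0.2  0.5 -1.1] w 0.0867 q7 -1.1
[284.42417738 238.99590705] [249.92581364 222.64325146]
```

View pics/w1.png

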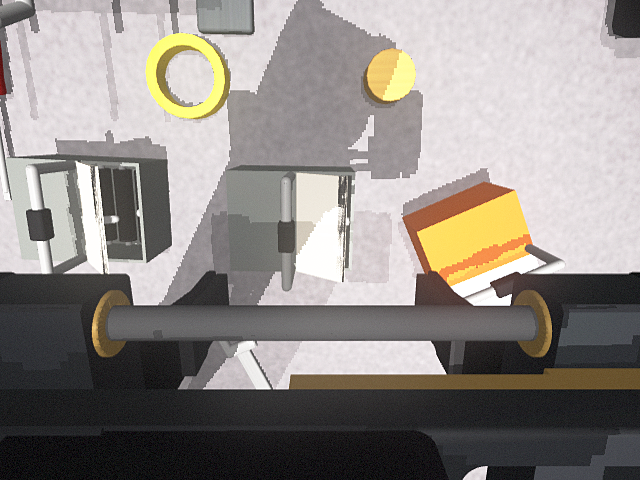

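Wrist view: carrier C's grip is at (286,236) and its bar runs (288,178)–(287,286), with the cover half open to its right. Carrier B's grip is at (39,224).

```bash
python3 - <<'E'
import pickle; from h import *
c=pickle.load(open("w1.pkl","rb"))
for n,g,u,l in [("C",(286.5,236),(288,176),(287,289)),("B",(39,224),(33,166),(46,273))]:
    G=onz(c,g,.112);U=onz(c,u,.108);L=onz(c,l,.108);d=U-L
    print(n,G.round(4),((U+L)/2).round(4),np.linalg.norm(d).round(4),np.degrees(np.arctan2(d[1],d[0])))
E
python3 plan.py .457 -.328 .115 -1.8
```

```text
C [ 0.4588 -0.2945  0.112 ] [ 0.4587 -0.2948  0.108 ] 0.0888 -3.08981171039547
B [ 0.472  -0.1102  0.112 ] [ 0.4731 -0.1081  0.108 ] 0.0829 -5.493163704261898
t 1.6 pos [ 0.4573 -0.3235  0.2225] ang -1.44 tilt [ 0.001  0.001 -1.   ] | turn 0.004 shift [-0.0009  0.0225  0.5377] | F [-0.3  0.3 -0.2] w 0.0868 q7 -1.1
```

```bash
python3 -m crank '0 .0225 0 0 -1;0 0 0 0 -1;0 0 0 0 -1;0 0 0 0 -1;0 0 0 0 -1;0 0 .2 0 -1;0 0 .2 0 -1;0 0 .1 0 -1;0 0 .04 0 -1;0 0 0 0 -1' 20; python3 -m crank '0 0 .04 0 -1;0 0 .04 0 -1;0 0 .04 0 -1;0 0 .04 0 -1;0 0 .04 0 -1;0 0 .02 0 -1;0 0 .01 0 -1;0 0 0 0 -1'; python3 plan.py .457 -.328 .064 -1.8
```

```text
time: 2.6
ee_pos: [0.4551, -0.3305, 0.1141]
eef_rot: [1.0, -0.015, -0.0, -0.0]
ft_force: [-0.0, -0.1, -0.1]
width: 0.0149
grip_force: 0.0
time: 3.4
ee_pos: [0.4551, -0.3304, 0.068]
eef_rot: [1.0, -0.015, -0.0, -0.0]
ft_force: [-1.2, 1.1, -0.1]
width: 0.0005
grip_force: 0.0
t 3.4 pos [ 0.4551 -0.3304  0.068 ] ang -1.73 tilt [-0.001  0.001 -1.   ] | turn 0.0008 shift [ 0.0089 -0.0121  0.0199] | F [-1.2  1.1 -0.1] w 0.0005 q7 -1.12
```

```bash
python3 -m crank '0 0 .01 0 -1;0 0 .01 0 -1;0 0 0 0 -1'; python3 -m crank '0 0 .01 0 -1;0 0 .01 0 -1;0 0 0 0 -1';  python3 plan.py .457 -.328 .064 -1.8
```

```text
time: 3.7
ee_pos: [0.4554, -0.3306, 0.0644]
eef_rot: [1.0, -0.015, 0.0, 0.0]
ft_force: [-0.2, -1.0, 1.0]
width: 0.0003
grip_force: 0.2
time: 4.0
ee_pos: [0.4556, -0.331, 0.0617]
eef_rot: [1.0, -0.015, 0.0, 0.0]
ft_force: [-3.7, 1.6, 13.3]
width: 0.0004
grip_force: 6.2
t 4.0 pos [ 0.4556 -0.331   0.0617] ang -1.74 tilt [ 0.001 -0.001 -1.   ] | turn 0.0006 shift [ 0.0065 -0.015  -0.0117] | F [-3.7  1.6 13.3] w 0.0004 q7 -1.12
```

```bash
python3 -m crank '0 0 .01 0 -1;0 0 .008 0 -1;0 0 0 0 -1;0 0 0 0 -1';  python3 -m crank '0 0 -.15 0 -1;0 0 -.2 0 -1;0 0 -.2 0 -1;0 0 -.2 0 -1;0 -.16 0 0 -1;0 -.16 0 0 -1;0 -.16 0 0 -1;0 -.16 0 0 -1;0 0 0 0 -1;0 0 0 0 -1'; python3 - <<'E'
from h import *
c=shot("wrist"); cv2.imwrite("pics/w2.png",c["img"]); import pickle; pickle.dump(c,open("w2.pkl","wb"))
E
python3 plan.py .47 -.143 .118 -3.5
```

```text
time: 4.4
ee_pos: [0.4559, -0.3311, 0.0607]
eef_rot: [1.0, -0.015, 0.001, 0.001]
ft_force: [-13.6, 6.8, 38.8]
width: 0.0004
grip_force: 18.8
time: 5.4
ee_pos: [0.4592, -0.2024, 0.207]
eef_rot: [1.0, -0.014, 0.0, 0.0]
ft_force: [0.3, -0.7, -0.1]
width: 0.0006
grip_force: 0.0
t 5.45 pos [ 0.459  -0.2033  0.2069] ang -1.75 tilt [-0. -0. -1.] | turn 0.0194 shift [ 0.0363 -0.3045  0.4444] | F [-0.4 -0.1 -0.1] w 0.0003 q7 -1.3
```

View pics/w2.png

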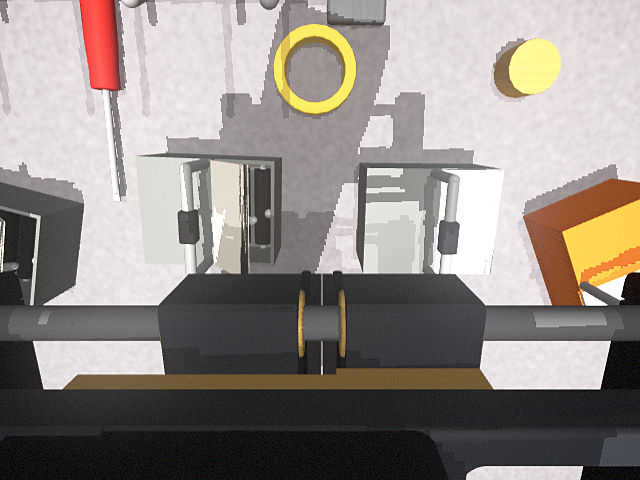

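Carrier C's cover now lies flush (right of its grip at (448,238)). Carrier B's grip is at (188,227), its far top edge runs (140,157)–(280,158), and its cover is steeply open.

```bash
python3 - <<'E'
import pickle; from h import *
c=pickle.load(open("w2.pkl","rb"))
print(onz(c,(188,227),.112),onz(c,(448,238),.112))
for a,b in [((140,156),(281,158)),((362,165),(500,168))]:
    d=onz(c,b,.064)-onz(c,a,.064); print(np.linalg.norm(d),np.degrees(np.arctan2(d[1],d[0]))+90)
E
```

```text
[ 0.47133838 -0.10908436  0.112     ] [ 0.45796686 -0.29242666  0.112     ]
0.11205000242111472 -2.4617969640886486
0.11075094692211182 -2.8911191751478356
```

```bash
python3 -m crank '.023 -.15 0 0 -1;.023 -.153 0 0 -1;0 0 0 0 -1;0 0 .14 0 -1;0 0 .14 0 -1;0 0 .1 0 -1;0 0 .064 0 -1;0 0 0 0 -1;0 0 0 0 -1' 20; python3 plan.py .47 -.143 .068 -1.75; python3 -m crank '0 0 .04 0 -1;0 0 .04 0 -1;0 0 .04 0 -1;0 0 .04 0 -1;0 0 .04 0 -1;0 0 .03 0 -1;0 0 .02 0 -1;0 0 .01 0 -1;0 0 0 0 -1'; python3 plan.py .47 -.143 .061 -1.75
```

```text
time: 6.35
ee_pos: [0.4706, -0.143, 0.1188]
eef_rot: [1.0, -0.015, 0.0, 0.0]
ft_force: [0.1, 1.0, 1.6]
width: 0.0005
grip_force: 0.0
t 6.35 pos [ 0.4706 -0.143   0.1188] ang -1.77 tilt [ 0.001 -0.    -1.   ] | turn -0.0003 shift [-0.003  -0.      0.2538] | F [0.1 1.  1.6] w 0.0005 q7 -1.45
time: 7.25
ee_pos: [0.4698, -0.1417, 0.0655]
eef_rot: [1.0, -0.015, -0.001, -0.0]
ft_force: [-0.8, 0.3, -0.5]
width: 0.0005
grip_force: 0.0
t 7.25 pos [ 0.4698 -0.1417  0.0655] ang -1.7 tilt [-0.001  0.001 -1.   ] | turn 0.0006 shift [0.0011 0.0067 0.0224] | F [-0.8  0.3 -0.5] w 0.0005 q7 -1.48
```

```bash
python3 -m crank '0 0 .01 0 -1;0 0 .01 0 -1;0 0 .01 0 -1;0 0 0 0 -1'; python3 -m crank '0 0 .006 0 -1;0 0 0 0 -1;0 0 0 0 -1'
```

```text
time: 7.65
ee_pos: [0.4706, -0.1423, 0.0608]
eef_rot: [1.0, -0.015, 0.0, 0.0]
ft_force: [-3.4, 0.9, 9.4]
width: 0.0005
grip_force: 4.9
time: 7.95
ee_pos: [0.4706, -0.1423, 0.0603]
eef_rot: [1.0, -0.015, 0.0, 0.0]
ft_force: [-6.9, 2.2, 17.4]
width: 0.0001
grip_force: 8.9
```

```bash
python3 -m crank '0 0 .007 0 -1;0 0 0 0 -1;0 0 0 0 -1';  python3 -m crank '0 0 -.15 0 -1;0 0 -.2 0 -1;0 0 -.2 0 -1;0 0 -.2 0 -1;0 -.2 0 .08 -1;0 -.2 0 .08 -1;0 -.2 0 0 -1;0 0 0 0 -1;0 0 0 0 -1;0 0 0 0 -1'; python3 - <<'E'
from h import *
c=shot("wrist"); cv2.imwrite("pics/w3.png",c["img"]); import pickle; pickle.dump(c,open("w3.pkl","wb"))
E
python3 plan.py .435 .064 .118 -16.6
```

```text
time: 8.25
ee_pos: [0.4708, -0.1424, 0.0601]
eef_rot: [1.0, -0.015, 0.0, 0.0]
ft_force: [-12.9, 3.4, 33.3]
width: 0.0003
grip_force: 16.1
time: 9.25
ee_pos: [0.4886, -0.0255, 0.2073]
eef_rot: [0.99, -0.141, -0.0, 0.0]
ft_force: [0.2, 1.1, -0.1]
width: 0.0003
grip_force: 0.0
t 9.3 pos [ 0.4886 -0.0257  0.2074] ang -16.22 tilt [-0. -0. -1.] | turn 0.0042 shift [-0.3848 -0.3532  0.4468] | F [-0.6  0.6  0.9] w 0.0004 q7 -1.92
```

View pics/w3.png

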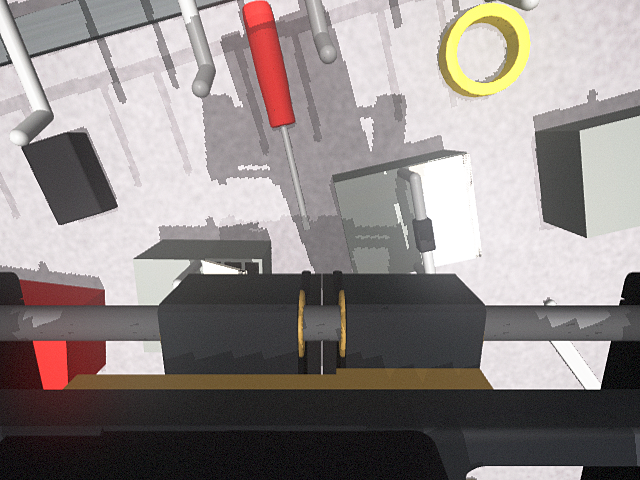

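Carrier B's cover is flush shut. Carrier A is partly hidden at (200,270), so I'll move closer for a better view.

```bash
python3 -m crank '-.2 0 0 0 -1;-.2 -.1 0 0 -1;-.1 -.15 0 0 -1;-.02 0 -.1 0 -1;0 0 0 0 -1;0 0 0 0 -1'; python3 - <<'E'
from h import *
c=shot("wrist"); cv2.imwrite("pics/w4.png",c["img"]); import pickle; pickle.dump(c,open("w4.pkl","wb"))
E
python3 plan.py .435 .064 .118 -16.2
```

```text
time: 9.9
ee_pos: [0.4031, 0.0515, 0.2276]
eef_rot: [0.99, -0.141, 0.001, 0.0]
ft_force: [0.4, -0.4, -0.3]
width: 0.0007
grip_force: 0.0
t 9.95 pos [0.4029 0.0514 0.2271] ang -16.24 tilt [-0. -0. -1.] | turn -0.0004 shift [ 0.1368 -0.1051  0.5457] | F [-1.8  0.   0.6] w 0.0006 q7 -2.0
```

View pics/w4.png

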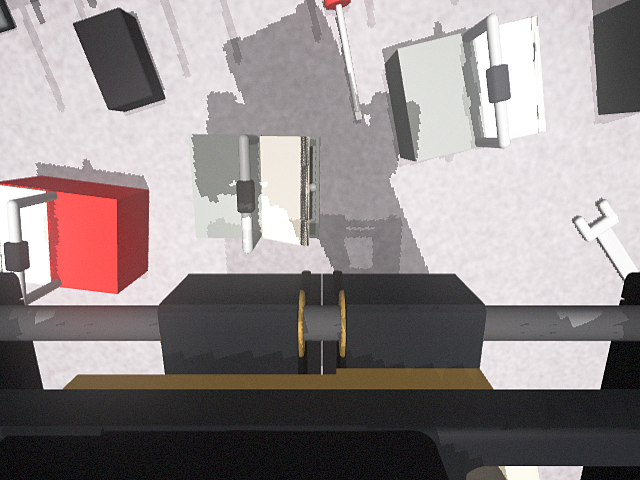

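Carrier A's grip is at (245,195), its bar runs (243,138)–(249,250), and its far edge runs (193,136)–(319,139).

```bash
python3 - <<'E'
import pickle; from h import *
c=pickle.load(open("w4.pkl","rb"))
G=onz(c,(245,195),.112);U=onz(c,(243,136),.108);L=onz(c,(249,252),.108);d=U-L
print(G,(U+L)/2,np.linalg.norm(d),np.degrees(np.arctan2(d[1],d[0])))
d=onz(c,(319,139),.064)-onz(c,(193,136),.064); print(np.linalg.norm(d),np.degrees(np.arctan2(d[1],d[0]))+90)
a=np.radians(-16.5-90); print(G[:2]+.034*np.array([np.cos(a),np.sin(a)]))
E
python3 plan.py .435 .064 .118 -16.2
```

```text
[0.44682036 0.09784308 0.112     ] [0.44529298 0.09831352 0.108     ] 0.08794359743484463 -16.24942109371889
0.10559218898507162 -17.561229554881194
[0.43716384 0.06524321]
t 9.95 pos [0.4029 0.0514 0.2271] ang -16.24 tilt [-0. -0. -1.] | turn -0.0004 shift [ 0.1368 -0.1051  0.5457] | F [-1.8  0.   0.6] w 0.0006 q7 -2.0
```

```bash
python3 -m crank '.142 -.114 0 0 -1;0 0 0 0 -1;0 0 .15 0 -1;0 0 .15 0 -1;0 0 .15 0 -1;0 0 .096 0 -1;0 0 0 0 -1;0 0 0 0 -1' 20; python3 plan.py .4365 .0655 .066 -16.2; python3 -m crank '0 0 .04 0 -1;0 0 .04 0 -1;0 0 .04 0 -1;0 0 .04 0 -1;0 0 .04 0 -1;0 0 .03 0 -1;0 0 .02 0 -1;0 0 .01 0 -1;0 0 .01 0 -1;0 0 0 0 -1'; python3 plan.py .4365 .0655 .061 -16.2
```

```text
time: 10.75
ee_pos: [0.4363, 0.0661, 0.1184]
eef_rot: [0.99, -0.141, -0.0, -0.0]
ft_force: [0.1, 0.6, 1.1]
width: 0.0004
grip_force: 0.0
t 10.75 pos [0.4363 0.0661 0.1184] ang -16.17 tilt [-0.001  0.    -1.   ] | turn 0.0003 shift [0.0019 0.0024 0.2621] | F [0.1 0.6 1.1] w 0.0004 q7 -2.13
time: 11.75
ee_pos: [0.4363, 0.0665, 0.0642]
eef_rot: [0.99, -0.14, -0.0, 0.0]
ft_force: [-1.5, -1.4, 2.3]
width: 0.0007
grip_force: 1.0
t 11.75 pos [0.4363 0.0665 0.0642] ang -16.13 tilt [-0. -0. -1.] | turn 0.0008 shift [0.0022 0.0043 0.0159] | F [-1.5 -1.4  2.3] w 0.0007 q7 -2.19
```

```bash
python3 -m crank '0 0 .01 0 -1;0 0 .01 0 -1;0 0 0 0 -1;0 0 0 0 -1'; python3 -m crank '0 0 .006 0 -1;0 0 0 0 -1;0 0 0 0 -1'
```

```text
time: 12.15
ee_pos: [0.4366, 0.0663, 0.0616]
eef_rot: [0.99, -0.14, 0.0, 0.001]
ft_force: [-9.7, -2.4, 22.9]
width: 0.0002
grip_force: 11.3
time: 12.45
ee_pos: [0.4367, 0.0662, 0.0613]
eef_rot: [0.99, -0.14, 0.0, 0.001]
ft_force: [-15.0, -4.6, 36.2]
width: 0.0003
grip_force: 18.5
```

```bash
python3 -m crank '0 0 -.15 0 -1;0 0 -.2 0 -1;0 0 -.2 0 -1;-.2 -.05 -.2 0 -1;-.1 -.05 0 0 -1;0 0 0 0 0;0 0 0 0 0'; python3 - <<'E'
from h import *
c=shot("wrist"); cv2.imwrite("pics/w5.png",c["img"]); import pickle; pickle.dump(c,open("w5.pkl","wb"))
c=shot("top"); cv2.imwrite("pics/t5.png",cv2.resize(c["img"][215:330,200:480],None,fx=2.8,fy=2.8,interpolation=cv2.INTER_CUBIC)); pickle.dump(c,open("t5.pkl","wb"))
E
```

```text
time: 13.15
ee_pos: [0.389, 0.0995, 0.2039]
eef_rot: [0.99, -0.14, 0.0, 0.0]
ft_force: [0.5, -0.4, -0.6]
width: 0.0097
grip_force: 0.0
```

View pics/w5.png

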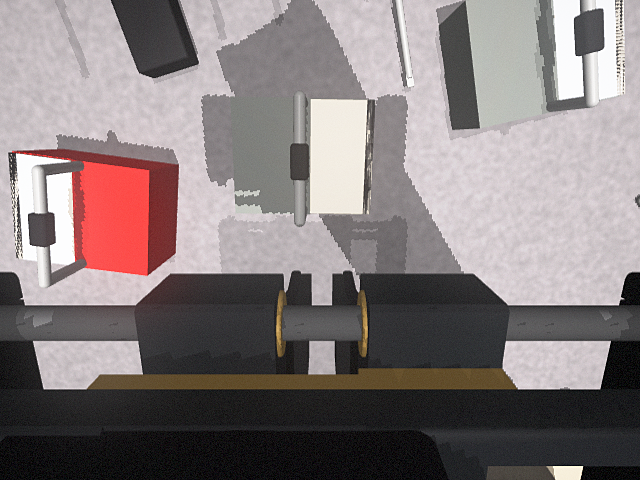

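```bash
python3 - <<'E'
import pickle; from h import *
c=pickle.load(open("w5.pkl","rb")); a=cv2.resize(c["img"][80:230,220:390],None,fx=2.3,fy=2.3,interpolation=cv2.INTER_CUBIC); b=cv2.resize(c["img"][0:130,430:640],None,fx=1.85,fy=1.85)
d=pickle.load(open("t5.pkl","rb"))["img"][255:325,235:475]; d=cv2.resize(d,None,fx=3.3,fy=3.3,interpolation=cv2.INTER_CUBIC)
o=np.zeros((345+d.shape[0],800,3),np.uint8); o[:a.shape[0],:a.shape[1]]=a; o[:b.shape[0],400:400+b.shape[1]]=b[:,:400]; o[345:,:d.shape[1]]=d[:,:800]
cv2.imwrite("pics/z5.png",o)
E
```

```text
(no output)
```

View pics/z5.png

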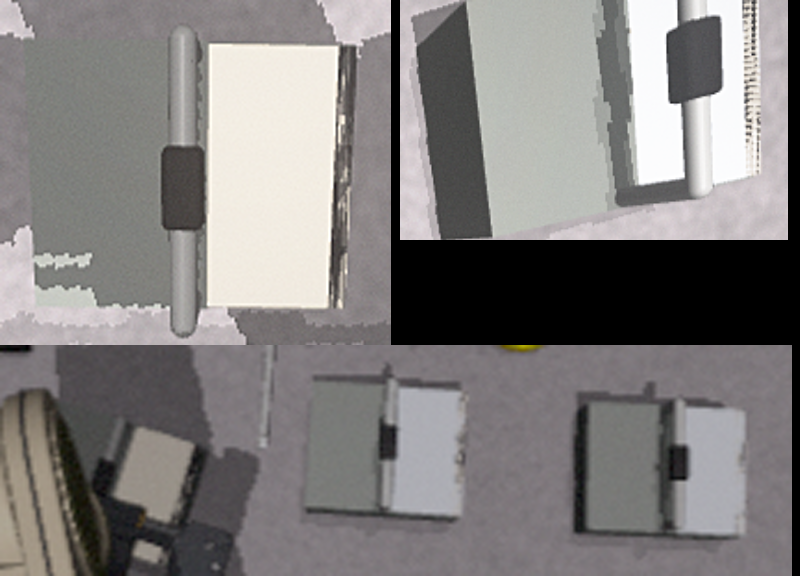

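All three covers lie flat with no perspective flare. The thin strip at their far edge is the wall rim coplanar with the shut cover. Now to grasp A (grip (299,161), bar (300,93)–(300,225)).

```bash
python3 - <<'E'
import pickle; from h import *
c=pickle.load(open("w5.pkl","rb"))
G=onz(c,(299.5,161),.113);U=onz(c,(300,92),.108);L=onz(c,(300.5,226),.108);d=U-L
print(G,(U+L)/2,np.linalg.norm(d),np.degrees(np.arctan2(d[1],d[0])))
E
python3 plan.py .446 .098 .089 -16.2
```

```text
[0.44620325 0.09800025 0.113     ] [0.4452017  0.09806044 0.108     ] 0.08876244154249686 -16.722303037675488
t 13.25 pos [0.3891 0.0991 0.2035] ang -16.17 tilt [-0.001 -0.    -1.   ] | turn 0.0004 shift [ 0.2747 -0.0741  0.5723] | F [-0.2 -0.  -0.2] w 0.017 q7 -2.11
```

```bash
python3 -m crank '.137 -.037 0 0 0;.137 -.037 0 .005 0;0 0 0 0 0;0 0 0 0 0;0 0 .15 0 0;0 0 .15 0 0;0 0 .15 0 0;0 0 .122 0 0;0 0 0 0 0;0 0 0 0 0'; python3 plan.py .4458 .098 .089 -16.5
```

```text
time: 14.25
ee_pos: [0.4454, 0.0986, 0.09]
eef_rot: [0.99, -0.144, -0.0, 0.0]
ft_force: [0.3, 0.3, 0.7]
width: 0.0437
grip_force: 0.0
t 14.25 pos [0.4454 0.0986 0.09  ] ang -16.57 tilt [-0.001 -0.    -1.   ] | turn -0.0008 shift [0.0029 0.0025 0.0052] | F [0.3 0.3 0.7] w 0.0437 q7 -2.26
```

```bash
python3 -m crank '0 0 0 0 -1;0 0 0 0 -1;0 0 0 0 -1;0 0 0 0 -1;0 0 -.05 0 -1;0 0 -.1 0 -1;0 0 -.15 0 -1;0 0 -.15 0 -1;0 0 -.15 0 -1;0 0 -.06 0 -1' 45; python3 -m crank '0 0 0 -.06 -1;0 0 0 -.085 -1;0 0 0 -.085 -1;0 0 0 -.085 -1;0 0 0 -.085 -1;0 0 0 -.085 -1;0 0 0 -.085 -1;0 0 0 -.085 -1;0 0 0 -.085 -1;0 0 0 -.085 -1'; python3 -m crank '0 0 0 -.085 -1;0 0 0 -.085 -1;0 0 0 -.085 -1;0 0 0 -.05 -1;0 0 0 -.02 -1;0 0 0 0 -1;0 0 0 0 -1'; python3 plan.py .6276 .0972 .22 87.6
```

```text
time: 15.25
ee_pos: [0.4464, 0.099, 0.2243]
eef_rot: [0.99, -0.144, 0.002, -0.0]
ft_force: [1.3, 0.1, -4.8]
width: 0.0115
grip_force: 45.0
time: 16.25
ee_pos: [0.445, 0.0985, 0.2206]
eef_rot: [0.875, 0.485, -0.001, -0.0]
ft_force: [0.4, -0.8, -5.9]
width: 0.0117
grip_force: 45.0
time: 16.95
ee_pos: [0.4453, 0.0986, 0.221]
eef_rot: [0.726, 0.687, -0.0, -0.0]
ft_force: [-0.4, 0.2, -5.9]
width: 0.0116
grip_force: 45.0
t 16.95 pos [0.4453 0.0986 0.221 ] ang 86.86 tilt [-0.001 -0.    -1.   ] | turn -0.0082 shift [0.0312 0.9111 0.005 ] | F [-0.4  0.2 -5.9] w 0.0116 q7 -0.36
```

```bash
python3 -m crank '0 .1 .03 -.008 -1;.015 .14 .03 0 -1;.016 .1 .018 0 -1;0 .03 0 0 -1;0 0 0 0 -1;0 0 0 0 -1;0 0 0 0 -1'; python3 plan.py .6276 .0972 .2055 87.6; python3 - <<'E'
from h import *; import pickle
c=shot("side"); w=shot("wrist"); pickle.dump((c,w),open("s6.pkl","wb"))
v=(.6748,.0301,-.0419)
def rk(x,y,z): a=v[2]; return (v[0]+np.cos(a)*x-np.sin(a)*y, v[1]+np.sin(a)*x+np.cos(a)*y,z)
im=c["img"].copy(); k=3.2; x0,y0=190,160
im=cv2.resize(im[y0:y0+187,x0:x0+190],None,fx=k,fy=k,interpolation=cv2.INTER_CUBIC)
for y in (.221,.169,.091,.039,-.039,-.091,-.169,-.221):
    for x,z,col in ((-.085,.19,(0,255,0)),(-.085,.21,(0,0,255)),(0,.19,(255,0,0))):
        p=(proj(c,rk(x,y,z))-(x0,y0)+.5)*k; cv2.circle(im,tuple(int(t) for t in p),2,col,-1)
cv2.imwrite("pics/s6.png",im); cv2.imwrite("pics/w6.png",w["img"])
E
```

```text
time: 17.65
ee_pos: [0.5192, 0.1016, 0.2062]
eef_rot: [0.721, 0.692, -0.0, 0.0]
ft_force: [-0.5, -0.2, -4.5]
width: 0.0115
grip_force: 45.0
t 17.65 pos [0.5192 0.1016 0.2062] ang 87.64 tilt [ 0.    -0.001 -1.   ] | turn 0.0005 shift [0.0008 0.5423 0.0035] | F [-0.5 -0.2 -4.5] w 0.0115 q7 -0.41
```

View pics/s6.png

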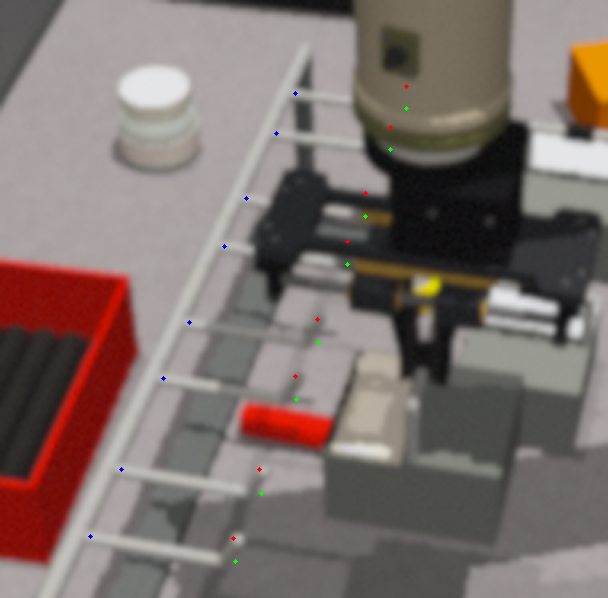

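Side view: the projected rack model (dots) matches the rail and the prong tips to about 2 mm. I'll insert slowly.

```bash
python3 -m crank '0 .05 .0035 0 -1;0 .05 0 0 -1;0 .05 0 0 -1;0 .05 0 0 -1;0 0 0 0 -1'; python3 -m crank '0 .06 0 0 -1;0 .06 0 0 -1;0 .06 0 0 -1;0 .06 0 0 -1;0 .06 0 0 -1;0 .04 0 0 -1;0 0 0 0 -1;0 0 0 0 -1';  python3 plan.py .6276 .0972 .18 87.6
```

```text
time: 18.25
ee_pos: [0.5612, 0.0996, 0.2049]
eef_rot: [0.722, 0.692, 0.0, -0.0]
ft_force: [-1.0, 0.2, -4.7]
width: 0.0119
grip_force: 45.0
time: 19.05
ee_pos: [0.628, 0.0973, 0.2054]
eef_rot: [0.722, 0.692, 0.0, 0.0]
ft_force: [0.3, 0.6, 0.3]
width: 0.0009
grip_force: 0.0
t 19.05 pos [0.628  0.0973 0.2054] ang 87.63 tilt [ 0.001  0.    -1.   ] | turn 0.0004 shift [-0.0004 -0.0021  0.1271] | F [0.3 0.6 0.3] w 0.0009 q7 -0.43
```

The grip was lost somewhere in that last move, so I'll look.

```bash
python3 - <<'E'
from h import *; import pickle
c=shot("side"); w=shot("wrist"); pickle.dump((c,w),open("s7.pkl","wb"))
im=np.zeros((420,800,3),np.uint8)
a=cv2.resize(c["img"][180:380,190:390],None,fx=2.1,fy=2.1,interpolation=cv2.INTER_CUBIC); im[:,:400]=a[:,:400]
b=cv2.resize(w["img"],(400,300)); im[:300,400:]=b
cv2.imwrite("pics/s7.png",im)
E
```

```text
(no output)
```

View pics/s7.png

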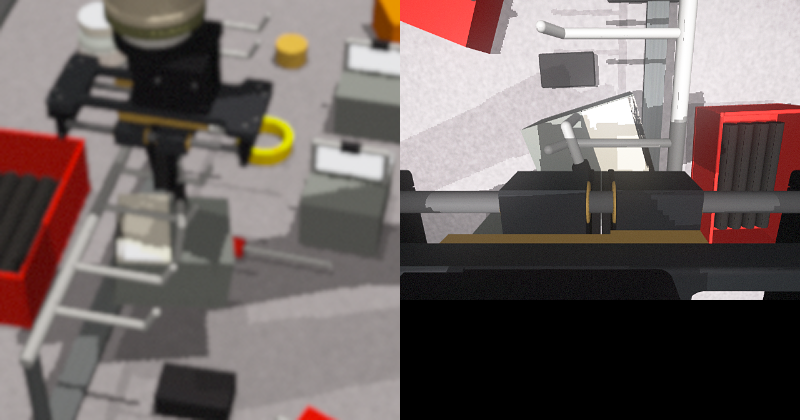

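The carrier slipped out and stands, turned, on the bench under the hooks. The screwdriver looks unmoved. I'll raise the arm clear and measure everything in one composite.

```bash
python3 -m crank '0 0 -.2 0 -1;0 0 -.2 0 -1;0 0 -.2 0 -1;0 -.1 -.1 0 -1;-.15 -.05 0 0 -1;-.2 0 0 0 -1;-.2 0 0 0 -1;0 0 0 0 -1;0 0 0 0 -1'; python3 plan.py .6276 .0972 .18 87.6; python3 - <<'E'
from h import *; import pickle
w=shot("wrist"); s=shot("side"); t=shot("top"); pickle.dump((w,s,t),open("s8.pkl","wb"))
im=np.zeros((600,800,3),np.uint8)
im[:300,:400]=cv2.resize(w["img"],(400,300),interpolation=cv2.INTER_AREA)
b=cv2.resize(s["img"][230:380,210:410],None,fx=2,fy=2,interpolation=cv2.INTER_CUBIC); im[:300,400:]=b
a=cv2.resize(t["img"][170:320,170:370],None,fx=2,fy=2,interpolation=cv2.INTER_CUBIC); im[300:,400:]=a
# expected held carrier in s6 : TCP .5192 .1016 .2062, cover towards +x rack
c,_=pickle.load(open("s6.pkl","rb")); x0,y0=270,250; k=3.3
o=cv2.resize(c["img"][y0:y0+91,x0:x0+121],None,fx=k,fy=k,interpolation=cv2.INTER_CUBIC)
a=np.radians(177.6); ex=np.array([np.cos(a),np.sin(a),0]); ey=np.array([-np.sin(a),np.cos(a),0]); O=np.array([.5192,.1016,.2062+.018-.108])
q=lambda x,y,z:tuple(int(v) for v in (proj(c,O+ex*x+ey*y+np.array([0,0,z]))-(x0,y0)+.5)*k)
for z in (0,.064):
    cs=[q(x,y,z) for x,y in((.055,.045),(.055,-.045),(-.055,-.045),(-.055,.045))]
    for i in range(4): cv2.line(o,cs[i],cs[(i+1)%4],(0,0,255),1)
im[300:,:399]=o[:300,:399]
cv2.imwrite("pics/s8.png",im)
E
```

```text
time: 20.05
ee_pos: [0.5931, -0.0124, 0.3454]
eef_rot: [0.722, 0.692, 0.0, 0.0]
ft_force: [-0.5, 0.7, -0.3]
width: 0.0005
grip_force: 0.0
t 20.05 pos [ 0.5931 -0.0124  0.3454] ang 87.52 tilt [ 0. -0. -1.] | turn -0.0009 shift [0.5548 0.1496 0.827 ] | F [-0.5  0.7 -0.3] w 0.0005 q7 -0.2
```

View pics/s8.png

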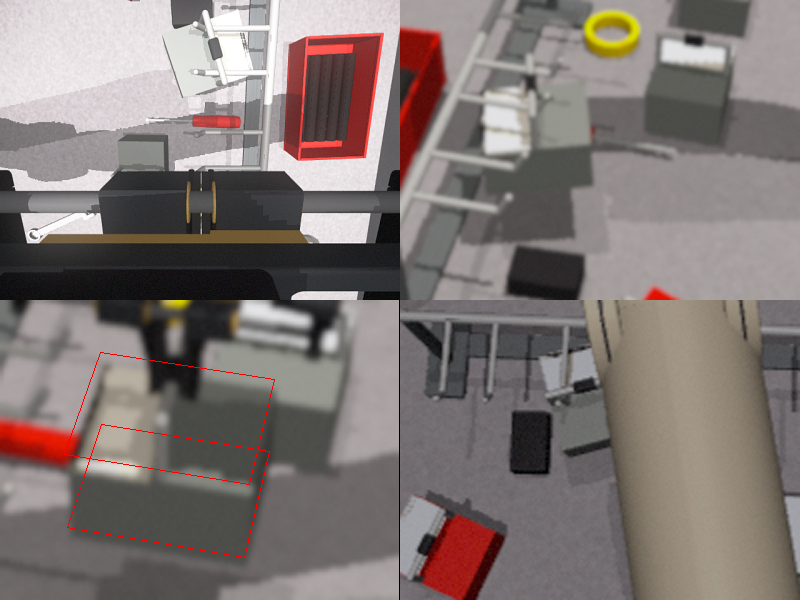

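In the side view (upper right), carrier A's shadow is detached from it, so it seems to be skewed on the prongs, not on the bench. One closer look.

```bash
python3 -m crank '-.2 .05 0 0 -1;-.15 .05 0 0 -1;0 0 0 0 -1;0 0 0 0 -1'; python3 - <<'E'
from h import *; import pickle
w=shot("wrist"); s=shot("side"); pickle.dump((w,s),open("s9.pkl","wb"))
im=np.zeros((600,800,3),np.uint8)
im[:,:420]=cv2.resize(w["img"][40:240,225:365],(420,600),interpolation=cv2.INTER_CUBIC)
b=cv2.resize(s["img"][240:340,220:315],(380,400),interpolation=cv2.INTER_CUBIC); im[:400,420:]=b
cv2.imwrite("pics/s9.png",im)
E
```

```text
time: 20.6
ee_pos: [0.6105, -0.0815, 0.3449]
eef_rot: [0.721, 0.693, 0.0, -0.0]
ft_force: [0.6, -0.2, -0.3]
width: 0.0006
grip_force: 0.0
```

View pics/s9.png

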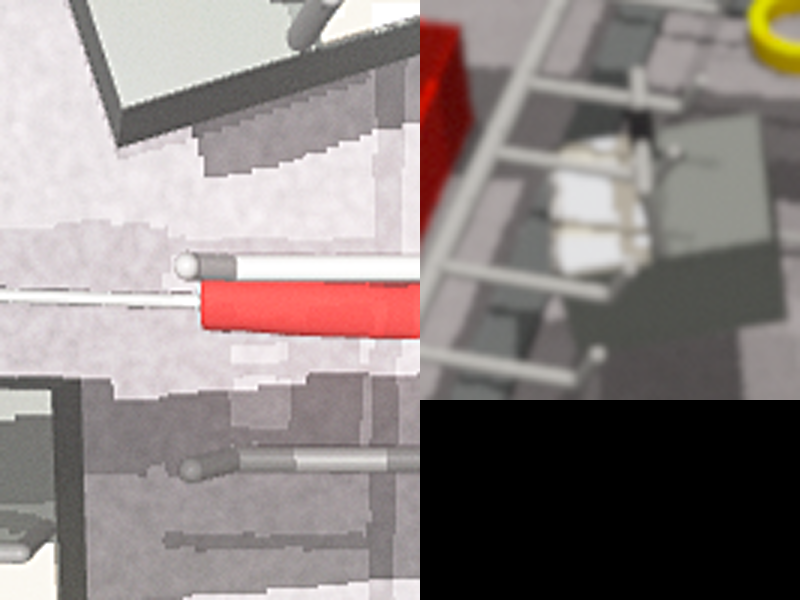

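```bash
cat > tri.py <<'E'
from h import *
def tri(c1,p1,c2,p2):
    d1,d2=ray(c1,p1),ray(c2,p2); d1/=np.linalg.norm(d1); d2/=np.linalg.norm(d2)
    k=np.linalg.lstsq(np.c_[d1,-d2],c2["P"]-c1["P"],rcond=None)[0]
    a,b=c1["P"]+d1*k[0],c2["P"]+d2*k[1]; return (a+b)/2,np.linalg.norm(a-b)
E
python3 - <<'E'
import pickle; from tri import *
w,s,t=pickle.load(open("s8.pkl","rb"))
print("grip",tri(w,(424.5,96),s,(274.5,270)))
# grip refined by dark blob
g=w["img"][60:130,400:450].max(2)<70; ys,xs=np.nonzero(g); print("dark w",xs.mean()+400,ys.mean()+60,len(xs))
G=s["img"][255:285,262:290].max(2)<60; ys,xs=np.nonzero(G); print("dark s",xs.mean()+262,ys.mean()+255,len(xs))
for z in (.108,.1975): print(z,[onz(w,p,z).round(3) for p in ((424.5,96),(405,20),(448,132))], onz(s,(274.5,270),z).round(3))
E
```

```text
grip (array([0.6480769 , 0.08362653, 0.19339079]), np.float64(0.06003867214838218))
dark w nan nan 0
dark s 274.875 270.875 16
0.108 [array([0.702, 0.092, 0.108]), array([0.681, 0.161, 0.108]), array([0.727, 0.056, 0.108])] [0.641 0.004 0.108]
0.1975 [array([0.678, 0.084, 0.198]), array([0.662, 0.138, 0.198]), array([0.697, 0.057, 0.198])] [0.616 0.095 0.198]<stdin>:5: RuntimeWarning: Mean of empty slice.
  ret = ret.dtype.type(ret / rcount)
```

```bash
python3 - <<'E'
import pickle; from tri import *
w,s,t=pickle.load(open("s8.pkl","rb"))
g=w["img"][55:105,320:362].max(2)<80; ys,xs=np.nonzero(g); m=(xs.mean()+320,ys.mean()+55); print("dark w",m,len(xs),xs.min(),xs.max(),ys.min(),ys.max())
print("grip",tri(w,(339,77),s,(274.7,270.5)))
for z in (.108,.195): print(z,[onz(w,p,z).round(3) for p in ((339,77),(324,19),(357,101))], onz(s,(274.7,270.5),z).round(3))
E
```

```text
dark w (np.float64(338.54545454545456), np.float64(84.27272727272728)) 11 13 30 11 40
grip (array([0.61285838, 0.10062924, 0.20176954]), np.float64(0.001941288842544386))
0.108 [array([0.617, 0.114, 0.108]), array([0.604, 0.166, 0.108]), array([0.634, 0.09 , 0.108])] [0.64  0.006 0.108]
0.195 [array([0.612, 0.101, 0.195]), array([0.602, 0.142, 0.195]), array([0.626, 0.083, 0.195])] [0.616 0.094 0.195]
```

Triangulation puts the grip at (0.613, 0.101, 0.202), agreeing to 2 mm, so carrier A already hangs on hook 2 but is turned about 23°. Before regrasping, I'll check from the earlier side image whether it sagged in the grip.

```bash
python3 - <<'E'
import pickle; from h import *
c,_=pickle.load(open("s6.pkl","rb"))
a=np.radians(177.6); ex=np.array([np.cos(a),np.sin(a),0]); ey=np.array([-np.sin(a),np.cos(a),0]); O=np.array([.5192,.1016,.2062+.018-.108])
g=cv2.cvtColor(c["img"],cv2.COLOR_BGR2GRAY)
# which side faces camera (+world y): own y negative
for x in (.04,.02,-.02,-.04):
    row=[]
    for z in np.arange(-.02,.085,.005):
        p=proj(c,O+ex*x+ey*-.045+np.array([0,0,z])); row.append(int(cv2.getRectSubPix(g,(1,1),tuple(map(float,p)))[0,0]))
    print(x,row)
print(np.arange(-20,85,5))
E
```

```text
0.04 [85, 97, 94, 82, 77, 77, 77, 77, 77, 77, 78, 76, 76, 76, 80, 107, 126, 109, 85, 76, 74]
0.02 [88, 99, 94, 81, 77, 76, 77, 77, 76, 77, 76, 76, 76, 77, 81, 108, 133, 131, 103, 75, 74]
-0.02 [100, 103, 96, 81, 77, 78, 76, 77, 77, 77, 77, 76, 77, 79, 111, 177, 217, 199, 148, 157, 173]
-0.04 [106, 103, 95, 81, 77, 77, 77, 77, 77, 77, 77, 76, 77, 81, 115, 176, 196, 150, 139, 134, 128]
[-20 -15 -10  -5   0   5  10  15  20  25  30  35  40  45  50  55  60  65
  70  75  80]
```

It hung about 9 mm lower in the grip than assumed, so the bar caught the upturned ends. Fix: close the jaws, square to the hook, on the skewed grip to straighten it.

```bash
python3 plan.py .614 .098 .25 87.6; python3 -m crank '.22 0 0 0 -.1;.22 0 0 0 -.1;.22 0 0 0 -.1;.22 0 0 0 -.1;.02 0 0 0 -.1;0 0 0 0 -.1;0 0 0 0 -.1;0 0 .2 0 -.1;0 0 .2 0 -.1;0 0 0 0 -.1' 10; python3 plan.py .614 .098 .25 87.6
```

```text
t 20.7 pos [ 0.6104 -0.0801  0.3454] ang 87.8 tilt [ 0.     0.001 -1.   ] | turn 0.0022 shift [ 0.8907 -0.0193  0.477 ] | F [-0.2  0.5  0.1] w 0.0005 q7 -0.09
time: 21.7
ee_pos: [0.6157, 0.0948, 0.2601]
eef_rot: [0.722, 0.692, -0.004, -0.002]
ft_force: [-0.2, -0.6, -0.7]
width: 0.0393
grip_force: 0.0
t 21.7 pos [0.6157 0.0948 0.2601] ang 87.51 tilt [-0.008 -0.002 -1.   ] | turn -0.001 shift [ 0.0158 -0.0089  0.0505] | F [-0.2 -0.6 -0.7] w 0.0393 q7 -0.41
```

```bash
python3 -m crank '.016 -.009 .05 0 -.1;0 0 .1 0 -.1;0 0 .1 0 -.1;0 0 .06 0 -.1;0 0 0 0 -.1'; python3 -m crank '0 0 .06 0 -.1;0 0 .035 0 -.1;0 0 0 0 -.1'; python3 -m crank '0 0 0 0 -1;0 0 0 0 -1;0 0 0 0 -1;0 0 0 0 -1;0 0 0 0 -1;0 0 0 0 -1' 10;python3 plan.py .6276 .098 .178 87.6
```

```text
time: 22.2
ee_pos: [0.6161, 0.1006, 0.2031]
eef_rot: [0.722, 0.692, -0.0, -0.0]
ft_force: [-0.1, 0.0, -0.1]
width: 0.0392
grip_force: 0.0
time: 22.5
ee_pos: [0.6158, 0.1006, 0.1834]
eef_rot: [0.722, 0.692, -0.001, -0.0]
ft_force: [0.3, -0.5, -0.6]
width: 0.039
grip_force: 0.0
time: 23.1
ee_pos: [0.6162, 0.1012, 0.1847]
eef_rot: [0.721, 0.693, 0.0, 0.0]
ft_force: [-0.9, 1.0, 4.6]
width: 0.0141
grip_force: 9.6
t 23.1 pos [0.6162 0.1012 0.1847] ang 87.66 tilt [ 0.001  0.    -1.   ] | turn 0.0007 shift [-0.0137  0.0578  0.0337] | F [-0.9  1.   4.6] w 0.0141 q7 -0.44
```

```bash
python3 -m crank '0 0 0 0 -1;0 0 0 0 -1;0 0 0 0 -1' 30; python3 -m crank '0 .02 0 0 -1;0 .02 0 0 -1;0 0 0 0 -1'; python3 plan.py .6276 .098 .178 87.6
```

```text
time: 23.4
ee_pos: [0.6166, 0.1007, 0.1847]
eef_rot: [0.722, 0.692, 0.0, 0.0]
ft_force: [0.3, 0.2, 5.4]
width: 0.0116
grip_force: 30.0
time: 23.7
ee_pos: [0.6249, 0.1006, 0.1847]
eef_rot: [0.722, 0.692, 0.001, 0.0]
ft_force: [2.6, 0.9, 3.5]
width: 0.0117
grip_force: 30.0
t 23.7 pos [0.6249 0.1006 0.1847] ang 87.63 tilt [ 0.001  0.    -1.   ] | turn 0.0004 shift [-0.0125  0.0142  0.0337] | F [2.6 0.9 3.5] w 0.0117 q7 -0.44
```

```bash
python3 -m crank '0 0 0 0 -.7;0 0 0 0 -.5;0 0 0 0 -.3;0 0 0 0 -.2;0 0 0 0 -.2;0 0 -.05 0 -.2;0 0 -.15 0 -.2;0 0 -.2 0 -.2;0 0 -.2 0 -.2;0 0 0 0 -.2'; python3 -m crank '-.2 -.1 0 0 -.2;-.2 -.1 0 0 -.2;-.2 -.1 0 0 -.2;0 0 0 0 -.2;0 0 0 0 -.2'; python3 plan.py .4713 -.109 .25 -2.2; python3 - <<'E'
from h import *; import pickle
w=shot("wrist"); s=shot("side"); t=shot("top"); pickle.dump((w,s,t),open("s10.pkl","wb"))
# dark grip blob near hook2 expected
p=(.625,.099,.2)
for c,n in ((w,"w"),(s,"s")):
    q=proj(c,p).astype(int); r=25 if n=="w" else 12
    x0,y0=max(q[0]-r,0),max(q[1]-r,0); b=c["img"][y0:q[1]+r,x0:q[0]+r].max(2); m=b<b.min()+25; ys,xs=np.nonzero(m)
    print(n,q,b.min(),len(xs),xs.mean()+x0,ys.mean()+y0)
E
```

```text
time: 24.7
ee_pos: [0.6258, 0.1015, 0.3113]
eef_rot: [0.722, 0.692, 0.004, 0.003]
ft_force: [0.3, 0.4, 0.1]
width: 0.0349
grip_force: 0.0
time: 25.2
ee_pos: [0.559, -0.018, 0.3049]
eef_rot: [0.722, 0.692, 0.0, 0.001]
ft_force: [-0.0, 1.0, -0.4]
width: 0.0347
grip_force: 0.0
t 25.2 pos [ 0.559  -0.018   0.3049] ang 87.5 tilt [ 0.001 -0.001 -1.   ] | turn 0.9967 shift [-0.4205  0.4714  0.2746] | F [-0.   1.  -0.4] w 0.0347 q7 -0.17
w [413  57] 72 96 406.2916666666667 60.44791666666667
s [269 269] 41 31 270.8709677419355 269.48387096774195
```

```bash
python3 -m crank '-.2 -.15 0 .09 -.2;0 0 0 .09 -.2;0 0 0 .09 -.2;0 0 0 .09 -.2;0 0 0 .09 -.2;0 0 0 .09 -.2;0 0 0 .09 -.2;0 0 0 .09 -.2;0 0 0 .09 -.2;0 0 0 .09 -.2'; python3 -m crank '0 0 .1 .09 -.2;0 0 .2 0 -.2;0 0 .12 0 -.2;0 0 0 0 -.2'; python3 plan.py .415 -.107 .22 -2.2
```

```text
time: 26.35
ee_pos: [0.528, -0.0542, 0.3041]
eef_rot: [0.998, 0.056, -0.0, -0.0]
ft_force: [0.0, 0.0, 0.2]
width: 0.0346
grip_force: 0.0
time: 26.75
ee_pos: [0.526, -0.0543, 0.2169]
eef_rot: [1.0, -0.012, -0.003, -0.001]
ft_force: [0.7, 0.5, -0.3]
width: 0.0347
grip_force: 0.0
t 26.75 pos [ 0.526  -0.0543  0.2169] ang -1.32 tilt [-0.006  0.001 -1.   ] | turn 0.0098 shift [-0.5447  0.2848 -0.0155] | F [ 0.7  0.5 -0.3] w 0.0347 q7 -1.63
```

```bash
python3 -m crank '-.18 .095 0 .01 -.2;-.18 .095 0 0 -.2;-.18 .095 0 0 -.2;0 0 0 0 -.2;0 0 0 0 -.2'; cat > grip.py <<'E'
import sys; from h import *
# dark grip + bar fit: x y (expected) of the grip; prints measured centre and bar angle
x,y=map(float,sys.argv[1:3]); c=shot("wrist"); q=proj(c,(x,y,.112)); r=70
x0,y0=max(int(q[0])-r,0),max(int(q[1])-r,0); b=c["img"][y0:int(q[1])+r,x0:int(q[0])+r]; b=b[:max(0,268-y0)]
m=(b.max(2)<75).astype(np.uint8); m=cv2.morphologyEx(m,cv2.MORPH_OPEN,np.ones((5,5)))
n,l,st,ce=cv2.connectedComponentsWithStats(m)
print("expected px",q.round(0))
for i in range(1,n):
    if st[i,4]<120: continue
    p=ce[i]+(x0,y0); k=cv2.minAreaRect(np.argwhere(l==i)[:,::-1].astype(np.float32))
    print("px",p.round(1),"box",st[i,:4],"area",st[i,4],"rect",np.round(k[1],0),round(k[2],1),"->",onz(c,p,.112).round(4))
cv2.imwrite("pics/last_wrist.png",c["img"])
E
python3 grip.py .4713 -.109; python3 plan.py .4713 -.109 .087 -2.2
```

```text
time: 27.25
ee_pos: [0.4184, -0.1086, 0.2221]
eef_rot: [1.0, -0.02, 0.001, 0.001]
ft_force: [0.1, 0.6, 0.1]
width: 0.0352
grip_force: 0.0
expected px [318. 163.]
t 27.3 pos [ 0.4189 -0.1081  0.2218] ang -2.28 tilt [ 0.002 -0.001 -1.   ] | turn -0.0009 shift [ 0.2622 -0.0056  0.6738] | F [ 0.7  0.8 -0.7] w 0.035 q7 -1.43
```

```bash
python3 - <<'E'
import cv2
g=cv2.imread("pics/last_wrist.png").max(2)
print("cols",list(range(200,440,10)))
for y in range(80,265,8): print(y,[int(v) for v in g[y,200:440:10]])
E
```

```text
cols [200, 210, 220, 230, 240, 250, 260, 270, 280, 290, 300, 310, 320, 330, 340, 350, 360, 370, 380, 390, 400, 410, 420, 430]
80 [220, 253, 220, 219, 220, 217, 209, 138, 132, 139, 134, 132, 137, 142, 135, 138, 141, 138, 211, 209, 221, 213, 208, 215]
88 [216, 250, 220, 218, 219, 215, 207, 136, 132, 136, 142, 139, 142, 134, 146, 139, 132, 136, 213, 211, 207, 220, 212, 217]
96 [216, 249, 222, 146, 149, 141, 137, 142, 145, 144, 136, 142, 143, 134, 133, 136, 137, 141, 216, 217, 136, 143, 137, 214]
104 [209, 245, 223, 143, 207, 208, 133, 133, 136, 133, 160, 142, 122, 121, 127, 125, 139, 139, 133, 141, 143, 134, 133, 214]
112 [220, 241, 222, 145, 217, 202, 132, 131, 136, 134, 164, 140, 244, 244, 244, 243, 243, 195, 138, 136, 136, 143, 204, 210]
120 [213, 235, 219, 135, 128, 133, 132, 133, 132, 138, 163, 137, 243, 243, 243, 245, 244, 176, 214, 142, 142, 136, 215, 219]
128 [219, 222, 229, 144, 131, 129, 131, 131, 131, 133, 163, 137, 243, 244, 245, 244, 244, 173, 212, 144, 139, 133, 212, 211]
136 [211, 200, 131, 139, 133, 135, 139, 135, 136, 138, 166, 138, 244, 243, 244, 244, 244, 255, 210, 14
[... 1314 characters left out ...]
 118, 114, 112, 119, 120, 115, 191, 194, 200, 189, 187, 223, 221, 227, 219]
232 [212, 221, 190, 186, 187, 198, 120, 116, 109, 112, 118, 113, 119, 118, 119, 196, 189, 194, 194, 186, 216, 217, 222, 219]
240 [221, 219, 197, 193, 194, 184, 110, 119, 110, 112, 108, 117, 109, 113, 113, 219, 215, 183, 184, 187, 212, 221, 221, 215]
248 [216, 223, 191, 200, 188, 193, 116, 118, 105, 109, 106, 112, 114, 111, 115, 227, 212, 186, 186, 183, 222, 222, 211, 207]
256 [216, 222, 198, 199, 184, 189, 116, 115, 116, 120, 109, 108, 109, 114, 109, 217, 216, 196, 194, 195, 214, 221, 219, 223]
264 [210, 218, 193, 193, 202, 194, 110, 115, 109, 111, 109, 107, 111, 111, 196, 191, 215, 181, 186, 226, 216, 220, 218, 211]
```

```bash
sed -i 's/<75/<95/' grip.py; python3 grip.py .4713 -.109; python3 - <<'E'
import cv2
g=cv2.imread("pics/last_wrist.png").max(2)
for y in (104,112,136,144,184,192,205,212): print(y,[int(v) for v in g[y,290:322]])
E
python3 plan.py .4713 -.109 .087 -2.2
```

```text
expected px [319. 164.]
px [302.8 164.4] box [45 55 18 34] area 580 rect [33. 17.] 90.0 -> [ 0.4713 -0.0972  0.112 ]
104 [134, 133, 135, 137, 136, 136, 134, 134, 123, 138, 157, 162, 171, 199, 174, 169, 160, 150, 128, 89, 141, 140, 133, 113, 134, 129, 128, 127, 122, 121, 126, 125]
112 [140, 138, 136, 132, 137, 135, 136, 133, 111, 147, 158, 160, 175, 200, 173, 157, 158, 145, 131, 82, 121, 141, 131, 171, 255, 245, 243, 244, 243, 244, 244, 244]
136 [133, 134, 134, 135, 133, 139, 138, 104, 123, 144, 158, 162, 178, 192, 171, 157, 157, 145, 124, 113, 140, 135, 132, 242, 250, 245, 243, 244, 244, 244, 244, 244]
144 [129, 135, 137, 134, 131, 132, 135, 139, 121, 148, 156, 167, 176, 191, 172, 163, 156, 144, 121, 142, 136, 134, 132, 237, 248, 245, 245, 244, 245, 245, 244, 244]
184 [136, 128, 126, 133, 136, 125, 132, 117, 131, 153, 162, 167, 181, 177, 171, 161, 154, 142, 110, 138, 133, 130, 167, 255, 245, 242, 243, 242, 242, 242, 242, 243]
192 [133, 130, 130, 129, 130, 136, 131, 116, 132, 151, 156, 167, 184, 174, 166, 161, 155, 133, 115, 140, 132, 129, 198, 253, 245, 241, 241, 243, 242, 242, 243, 242]
205 [123, 136, 133, 128, 132, 129, 133, 99, 128, 154, 161, 169, 177, 168, 165, 160, 149, 134, 109, 135, 129, 125, 203, 252, 244, 241, 242, 243, 242, 242, 242, 243]
212 [128, 124, 129, 123, 127, 127, 131, 89, 135, 149, 157, 169, 175, 172, 163, 158, 148, 133, 84, 96, 130, 122, 199, 239, 237, 234, 234, 235, 231, 233, 234, 236]
t 27.35 pos [ 0.4189 -0.1079  0.2214] ang -2.25 tilt [ 0.002 -0.    -1.   ] | turn -0.0005 shift [ 0.2618 -0.0044  0.6718] | F [-0.2 -0.   0.8] w 0.035 q7 -1.43
```

Carrier B has been knocked about 12 mm to (0.4713, −0.0972). I'll grasp it there, a little deeper and with more force.

```bash
python3 -m crank '.13 -.032 0 0 0;.13 -.032 0 0 0;0 0 0 0 0;0 0 .17 0 0;0 0 .17 0 0;0 0 .17 0 0;0 0 .13 0 0;0 0 .037 0 0;0 0 0 0 0;0 0 0 0 0'; python3 plan.py .4713 -.0972 .086 -2.2; python3 -m crank '0 0 0 0 -1;0 0 0 0 -1;0 0 0 0 -1;0 0 0 0 -1;0 0 0 0 -1;0 0 -.03 0 -1;0 0 -.03 0 -1;0 0 0 0 -1;0 0 0 0 -1' 60; python3 - <<'E'
from h import *
s=read_state(); print({k:np.round(s[k],3) for k in("ee_pos","ft_force","torque","width")})
E
```

```text
time: 28.35
ee_pos: [0.4711, -0.098, 0.0862]
eef_rot: [1.0, -0.02, 0.001, 0.0]
ft_force: [0.0, 0.1, 0.2]
width: 0.0434
grip_force: 0.0
t 28.35 pos [ 0.4711 -0.098   0.0862] ang -2.33 tilt [ 0.002 -0.    -1.   ] | turn -0.0015 shift [ 0.0007 -0.004   0.001 ] | F [0.  0.1 0.2] w 0.0434 q7 -1.57
time: 29.25
ee_pos: [0.4701, -0.0982, 0.097]
eef_rot: [1.0, -0.021, 0.0, 0.0]
ft_force: [0.5, -0.8, -3.9]
width: 0.0111
grip_force: 60.0
{'ee_pos': array([ 0.47 , -0.098,  0.097]), 'ft_force': array([ 0.464, -0.827, -3.938]), 'torque': array([0.065, 0.016, 0.035]), 'width': np.float64(0.011)}
```

```bash
python3 -m crank '0 0 -.05 0 -1;0 0 -.08 0 -1;0 0 -.1 0 -1;0 0 -.1 0 -1;0 0 -.1 0 -1;0 0 -.1 0 -1;0 0 -.05 0 -1;0 0 -.02 0 -1;0 0 0 -.03 -1;0 0 0 -.06 -1';python3 -m crank '0 0 0 -.07 -1;0 0 0 -.085 -1;0 0 0 -.085 -1;0 0 0 -.085 -1;0 0 0 -.085 -1;0 0 0 -.085 -1;0 0 0 -.085 -1;0 0 0 -.085 -1;0 0 0 -.085 -1;0 0 0 -.085 -1'; python3 -m crank '0 0 0 -.045 -1;0 0 0 -.03 -1;0 0 0 0 -1;0 0 0 0 -1'; python3 plan.py .517 -.0285 .205 87.6
cat > sag.py <<'E'
import sys; from h import *
# held carrier: dark near face (own y=-45) edges in the side view, against bar = TCP+off
off=float(sys.argv[1]); s=read_state(); c=shot("side"); M=R.from_quat(s["eef_rot"]).as_matrix(); P=np.array(s["ee_pos"])
n=M[:,0]; ex=-M[:,1]; O=P+[0,0,off-.108]; g=cv2.cvtColor(c["img"],cv2.COLOR_BGR2GRAY)
for x in (.045,.025,-.025,-.045):
    zs=np.arange(-.025,.09,.001); r=np.array([cv2.getRectSubPix(g,(1,1),tuple(map(float,proj(c,O+ex*x+n*.045+[0,0,z]))))[0,0] for z in zs]).astype(float)
    d=np.gradient(r); lo=zs[:55][np.argmin(d[:55])]; hi=zs[55:][np.argmax(d[55:105])]
    print("x",x,"bottom",round(lo*1e3),"top",round(hi*1e3),[int(v) for v in r[::5]])
E
python3 sag.py .022
```

```text
time: 30.25
ee_pos: [0.4697, -0.0981, 0.2162]
eef_rot: [0.999, 0.051, -0.001, -0.0]
ft_force: [0.8, -0.1, -4.5]
width: 0.0109
grip_force: 60.0
time: 31.25
ee_pos: [0.4696, -0.098, 0.2159]
eef_rot: [0.759, 0.651, -0.0, -0.001]
ft_force: [0.2, 1.1, -4.7]
width: 0.011
grip_force: 60.0
time: 31.65
ee_pos: [0.4698, -0.0981, 0.2163]
eef_rot: [0.722, 0.692, -0.0, -0.0]
ft_force: [-0.7, -0.3, -3.7]
width: 0.0111
grip_force: 60.0
t 31.65 pos [ 0.4698 -0.0981  0.2163] ang 87.56 tilt [-0.001  0.    -1.   ] | turn -0.0005 shift [0.3574 0.2213 0.0565] | F [-0.7 -0.3 -3.7] w 0.0111 q7 0.06
x 0.045 bottom 1 top 33 [163, 162, 163, 162, 160, 140, 92, 77, 76, 76, 77, 76, 77, 76, 76, 77, 76, 76, 74, 72, 73, 74, 74]
x 0.025 bottom 3 top 35 [160, 158, 160, 161, 159, 136, 91, 76, 76, 76, 76, 77, 75, 75, 75, 77, 75, 74, 74, 74, 74, 73, 74]
x -0.025 bottom 2 top 61 [160, 160, 159, 160, 158, 134, 90, 77, 75, 75, 77, 75, 76, 75, 76, 76, 79, 105, 145, 145, 144, 162, 174]
x -0.045 bottom 1 top 60 [162, 163, 162, 164, 161, 138, 89, 76, 77, 76, 77, 76, 76, 77, 76, 75, 77, 107, 144, 146, 130, 134, 132]
```

No sag this time: B's bottom and top edges sit within 2 mm of the model. Approaching hook 3.

```bash
python3 -m crank '.12 0 0 0 -1;.12 .05 0 0 -1;.1 .08 .03 0 -1;.017 .07 .03 0 -1;0 .02 .014 0 -1;0 0 0 0 -1;0 0 0 0 -1;0 0 0 0 -1'; python3 sag.py .022;  python3 plan.py .6221 -.0327 .202 87.6
```

```text
time: 32.5
ee_pos: [0.5166, -0.0292, 0.2024]
eef_rot: [0.722, 0.692, -0.0, 0.0]
ft_force: [-0.3, -1.4, -4.3]
width: 0.0107
grip_force: 59.9
x 0.045 bottom 2 top 63 [104, 103, 105, 105, 108, 111, 87, 77, 77, 77, 77, 76, 77, 77, 77, 77, 77, 83, 110, 120, 90, 75, 73]
x 0.025 bottom 3 top 65 [105, 104, 105, 108, 124, 130, 91, 77, 76, 77, 77, 78, 78, 77, 77, 77, 76, 83, 111, 131, 120, 86, 75]
x -0.025 bottom 2 top 60 [108, 107, 116, 148, 162, 142, 94, 78, 78, 77, 77, 77, 76, 76, 76, 77, 81, 120, 179, 178, 149, 161, 174]
x -0.045 bottom 0 top 60 [104, 106, 122, 154, 160, 136, 89, 76, 76, 78, 76, 77, 78, 77, 78, 76, 80, 108, 143, 139, 120, 126, 114]
t 32.55 pos [ 0.5167 -0.0291  0.2024] ang 87.59 tilt [ 0. -0. -1.] | turn -0.0002 shift [0.004  0.5272 0.0021] | F [ 1.  -0.1 -3.2] w 0.011 q7 -0.13
```

```bash
python3 -m crank '.004 .04 0 0 -1;0 .05 0 0 -1;0 .05 0 0 -1;0 .05 0 0 -1;0 .04 0 0 -1;0 .03 0 0 -1;0 0 0 0 -1;0 0 0 0 -1'; python3 -m crank '0 .025 0 0 -1;0 .025 0 0 -1;0 .025 0 0 -1;0 0 0 0 -1'; python3 -m crank '0 .03 0 0 -1;0 .03 0 0 -1;0 .03 0 0 -1;0 0 0 0 -1';  python3 plan.py .6221 -.0327 .202 87.6
```

```text
time: 33.35
ee_pos: [0.5689, -0.0298, 0.2019]
eef_rot: [0.721, 0.692, -0.0, -0.0]
ft_force: [0.2, 0.2, -4.6]
width: 0.0111
grip_force: 60.0
time: 33.75
ee_pos: [0.5846, -0.0306, 0.202]
eef_rot: [0.722, 0.692, 0.0, 0.0]
ft_force: [0.3, 0.3, -4.0]
width: 0.0111
grip_force: 60.0
time: 34.15
ee_pos: [0.6027, -0.0313, 0.2019]
eef_rot: [0.722, 0.692, 0.0, -0.0]
ft_force: [-0.7, -0.6, -3.9]
width: 0.0111
grip_force: 60.0
t 34.15 pos [ 0.6027 -0.0313  0.2019] ang 87.64 tilt [ 0.  0. -1.] | turn 0.0004 shift [-0.0029  0.0972 -0.0007] | F [-0.7 -0.6 -3.9] w 0.0111 q7 -0.19
```

```bash
python3 -m crank '0 .045 0 0 -1;0 .045 0 0 -1;0 0 0 0 -1;0 0 .04 0 -1;0 0 .04 0 -1;0 0 .03 0 -1;0 0 0 0 -1'; python3 -m crank '0 0 .012 0 -1;0 0 .008 0 -1;0 0 0 0 -1;0 0 0 0 -1';  python3 plan.py .6221 -.0327 .1755 87.6
```

```text
time: 34.85
ee_pos: [0.6191, -0.0321, 0.1786]
eef_rot: [0.722, 0.692, -0.001, -0.001]
ft_force: [-0.7, 0.4, -4.0]
width: 0.0107
grip_force: 60.0
time: 35.25
ee_pos: [0.62, -0.032, 0.1763]
eef_rot: [0.722, 0.692, 0.0, 0.0]
ft_force: [-0.4, -0.7, -4.2]
width: 0.0107
grip_force: 60.0
t 35.25 pos [ 0.62   -0.032   0.1763] ang 87.64 tilt [ 0. -0. -1.] | turn 0.0004 shift [-0.0029  0.0105  0.0038] | F [-0.4 -0.7 -4.2] w 0.0107 q7 -0.2
```

```bash
python3 -m crank '0 0 .006 0 -1;0 0 .006 0 -1;0 0 0 0 -1'; python3 -m crank '0 0 .005 0 -1;0 0 0 0 -1;0 0 0 0 -1'; python3 plan.py .6221 -.0327 .1755 87.6
```

```text
time: 35.55
ee_pos: [0.6201, -0.032, 0.1739]
eef_rot: [0.722, 0.692, 0.0, 0.0]
ft_force: [-0.5, -0.7, -2.4]
width: 0.0107
grip_force: 60.0
time: 35.85
ee_pos: [0.6202, -0.032, 0.1735]
eef_rot: [0.722, 0.692, 0.0, 0.0]
ft_force: [-4.1, 0.1, 5.4]
width: 0.0113
grip_force: 60.0
t 35.85 pos [ 0.6202 -0.032   0.1735] ang 87.64 tilt [ 0.001 -0.    -1.   ] | turn 0.0005 shift [-0.0032  0.0096 -0.0098] | F [-4.1  0.1  5.4] w 0.0113 q7 -0.2
```

Contact: B rests on both prongs. I'll raise slightly to unload, release gently, lift, and go look at C.

```bash
python3 -m crank '0 0 -.003 0 -1;0 0 0 0 -.7;0 0 0 0 -.5;0 0 0 0 -.3;0 0 0 0 -.2;0 0 -.05 0 -.2;0 0 -.15 0 -.2;0 0 -.2 0 -.2;0 0 -.2 0 -.2;0 0 0 0 -.2'; python3 -m crank '-.1 -.2 0 .08 -.2;0 0 0 .09 -.2;0 0 0 .09 -.2;0 0 0 .09 -.2;0 0 0 .09 -.2;0 0 0 .09 -.2;0 0 0 .09 -.2;0 0 0 .09 -.2;0 0 0 .09 -.2;0 0 0 .09 -.2'; python3 -m crank '0 0 .1 .09 -.2;0 0 .17 .04 -.2;0 0 .1 0 -.2;0 0 0 0 -.2'; python3 plan.py .404 -.291 .22 -2.9
```

```text
time: 36.85
ee_pos: [0.622, -0.0315, 0.3003]
eef_rot: [0.721, 0.692, 0.003, 0.003]
ft_force: [0.2, 0.6, -0.4]
width: 0.0345
grip_force: 0.0
time: 37.85
ee_pos: [0.5792, -0.0502, 0.2936]
eef_rot: [0.998, 0.063, 0.0, 0.0]
ft_force: [-0.3, -0.8, 0.7]
width: 0.0348
grip_force: 0.0
time: 38.25
ee_pos: [0.5776, -0.0504, 0.2167]
eef_rot: [0.999, -0.036, -0.002, -0.0]
ft_force: [0.3, 0.0, 1.3]
width: 0.0347
grip_force: 0.0
t 38.25 pos [ 0.5776 -0.0504  0.2167] ang -4.14 tilt [-0.005  0.    -1.   ] | turn -0.0138 shift [-0.8061  1.2456 -0.0166] | F [0.3 0.  1.3] w 0.0347 q7 -1.7
```

```bash
python3 -m crank '-.2 0 0 -.014 -.2;-.15 .146 0 0 -.2;-.114 .19 0 0 -.2;-.114 .19 0 0 -.2;-.114 .19 0 0 -.2;-.114 .19 0 0 -.2;0 .2 0 0 -.2;0 .14 -.01 0 -.2;0 0 0 0 -.2;0 0 0 0 -.2'; python3 grip.py .458 -.293; python3 plan.py .458 -.293 .086 -2.9;  python3 - <<'E'
import cv2
g=cv2.imread("pics/last_wrist.png").max(2)
for y in (104,112,136,144,184,192,205,212): print(y,[int(v) for v in g[y,285:330]])
E
```

```text
time: 39.25
ee_pos: [0.4061, -0.2903, 0.2225]
eef_rot: [1.0, -0.025, 0.001, 0.0]
ft_force: [0.9, 0.1, 0.6]
width: 0.0347
grip_force: 0.0
expected px [321. 164.]
px [321.7 164.4] box [63 54 17 34] area 545 rect [33. 16.] 90.0 -> [ 0.4579 -0.2934  0.112 ]
t 39.3 pos [ 0.4063 -0.2895  0.2223] ang -2.84 tilt [ 0.001 -0.    -1.   ] | turn 0.0007 shift [0.2588 0.0046 0.6813] | F [ 0.1 -0.4  0.3] w 0.035 q7 -1.1
104 [136, 136, 136, 131, 133, 137, 131, 136, 133, 136, 135, 136, 137, 134, 133, 133, 132, 136, 136, 131, 137, 134, 136, 132, 133, 133, 136, 136, 138, 129, 139, 111, 140, 151, 163, 131, 202, 180, 161, 155, 152, 131, 108, 133, 127]
112 [135, 133, 136, 133, 135, 131, 133, 134, 139, 133, 131, 135, 133, 130, 136, 137, 131, 135, 134, 136, 134, 137, 132, 135, 135, 134, 135, 135, 133, 110, 112, 106, 136, 149, 160, 167, 195, 183, 167, 157, 149, 137, 116, 132, 242]
136 [133, 130, 132, 132, 132, 130, 132, 131, 131, 134, 132, 131, 136, 132, 135, 135, 135, 132, 130, 136, 137, 131, 133, 136, 132, 134, 137, 140, 101, 112, 105, 96, 136, 145, 159, 166, 186, 188, 173, 157, 155, 143, 108, 132, 241]
14
[... 446 characters left out ...]
, 107, 172]
192 [124, 129, 126, 131, 126, 129, 127, 126, 133, 132, 131, 132, 130, 133, 132, 133, 135, 127, 130, 131, 135, 130, 134, 134, 135, 131, 131, 135, 136, 108, 105, 108, 104, 138, 152, 160, 170, 178, 174, 168, 163, 152, 132, 115, 168]
205 [127, 129, 128, 122, 135, 129, 131, 134, 128, 128, 129, 134, 128, 131, 131, 134, 130, 131, 130, 134, 137, 130, 133, 132, 132, 130, 131, 135, 133, 105, 106, 114, 91, 138, 153, 161, 168, 181, 173, 169, 159, 154, 127, 190, 243]
212 [126, 130, 129, 122, 127, 124, 126, 126, 127, 123, 125, 130, 126, 127, 123, 127, 124, 120, 117, 123, 122, 123, 128, 125, 123, 124, 129, 123, 124, 124, 196, 189, 161, 125, 146, 157, 170, 177, 175, 167, 166, 156, 134, 148, 227]
```

```bash
python3 -m crank '.13 .003 0 0 0;.128 .003 0 0 0;0 0 0 0 0;0 0 .17 0 0;0 0 .17 0 0;0 0 .17 0 0;0 0 .13 0 0;0 0 .041 0 0;0 0 0 0 0;0 0 0 0 0'; python3 plan.py .4579 -.2934 .086 -2.5; python3 -m crank '0 0 0 0 -1;0 0 0 0 -1;0 0 0 0 -1;0 0 0 0 -1;0 0 0 0 -1;0 0 -.03 0 -1;0 0 -.03 0 -1;0 0 0 0 -1;0 0 0 0 -1' 60; python3 -m crank '0 0 -.05 0 -1;0 0 -.08 0 -1;0 0 -.1 0 -1;0 0 -.1 0 -1;0 0 -.1 0 -1;0 0 -.1 0 -1;0 0 -.05 0 -1;0 0 -.02 0 -1;0 0 0 -.03 -1;0 0 0 -.06 -1'
```

```text
time: 40.3
ee_pos: [0.4579, -0.2941, 0.0867]
eef_rot: [1.0, -0.025, 0.001, 0.0]
ft_force: [0.0, -0.2, 0.7]
width: 0.0435
grip_force: 0.0
t 40.3 pos [ 0.4579 -0.2941  0.0867] ang -2.87 tilt [ 0.002 -0.001 -1.   ] | turn -0.0041 shift [-0.0004 -0.0036  0.0036] | F [ 0.  -0.2  0.7] w 0.0435 q7 -1.16
time: 41.2
ee_pos: [0.457, -0.2941, 0.0971]
eef_rot: [1.0, -0.025, 0.0, 0.0]
ft_force: [-0.4, 0.1, -6.0]
width: 0.0114
grip_force: 60.0
time: 42.2
ee_pos: [0.4567, -0.2938, 0.2163]
eef_rot: [0.999, 0.046, -0.001, -0.0]
ft_force: [-0.1, 1.0, -5.2]
width: 0.0111
grip_force: 60.0
```

```bash
python3 -m crank '0 0 0 -.08 -1;0 0 0 -.085 -1;0 0 0 -.085 -1;0 0 0 -.085 -1;0 0 0 -.085 -1;0 0 0 -.085 -1;0 0 0 -.085 -1;0 0 0 -.085 -1;0 0 0 -.085 -1;0 0 0 -.085 -1'; python3 -m crank '0 0 0 -.05 -1;0 0 0 -.02 -1;0 0 0 0 -1;0 0 0 0 -1'; python3 plan.py .5118 -.158 .202 87.6
```

```text
time: 43.2
ee_pos: [0.4566, -0.2938, 0.2161]
eef_rot: [0.757, 0.653, -0.0, -0.001]
ft_force: [0.6, -1.3, -5.4]
width: 0.0108
grip_force: 60.0
time: 43.6
ee_pos: [0.4568, -0.2939, 0.2165]
eef_rot: [0.722, 0.691, -0.0, -0.0]
ft_force: [0.1, 0.6, -4.8]
width: 0.0111
grip_force: 60.0
t 43.6 pos [ 0.4568 -0.2939  0.2165] ang 87.49 tilt [-0.001  0.001 -1.   ] | turn -0.0013 shift [0.6903 0.2463 0.0723] | F [ 0.1  0.6 -4.8] w 0.0111 q7 0.41
```

```bash
python3 -m crank '.12 0 0 0 -1;.15 .03 0 0 -1;.15 .06 .02 0 -1;.15 .08 .02 0 -1;.1 .06 .02 0 -1;.02 .016 .012 0 -1;0 0 0 0 -1;0 0 0 0 -1;0 0 0 0 -1'; python3 sag.py .022;  python3 plan.py .6167 -.1626 .202 87.6
```

```text
time: 44.5
ee_pos: [0.5117, -0.1595, 0.2028]
eef_rot: [0.723, 0.691, -0.0, 0.0]
ft_force: [0.4, -0.1, -6.1]
width: 0.0112
grip_force: 60.0
x 0.045 bottom 0 top 40 [164, 163, 162, 161, 158, 132, 88, 75, 74, 75, 75, 75, 75, 75, 75, 76, 75, 76, 74, 72, 72, 71, 73]
x 0.025 bottom 2 top 30 [162, 161, 159, 160, 158, 133, 90, 76, 75, 74, 74, 74, 75, 75, 76, 75, 76, 76, 74, 72, 74, 72, 72]
x -0.025 bottom 2 top 59 [143, 158, 184, 189, 174, 136, 90, 75, 75, 75, 75, 75, 75, 75, 75, 76, 79, 111, 144, 145, 145, 165, 173]
x -0.045 bottom 4 top 61 [143, 122, 117, 122, 142, 149, 96, 76, 76, 76, 75, 76, 76, 75, 75, 75, 80, 107, 134, 121, 94, 80, 70]
t 44.55 pos [ 0.5117 -0.1594  0.2028] ang 87.44 tilt [ 0. -0. -1.] | turn -0.0018 shift [0.006  0.5251 0.0041] | F [ 0.1 -0.1 -4.5] w 0.0108 q7 0.12
```

No sag here either. Inserting onto hook 4.

```bash
python3 -m crank '.006 .04 .003 -.0018 -1;0 .05 0 0 -1;0 .05 0 0 -1;0 .05 0 0 -1;0 .04 0 0 -1;0 .03 0 0 -1;0 0 0 0 -1;0 0 0 0 -1'; python3 -m crank '0 .025 0 0 -1;0 .025 0 0 -1;0 .025 0 0 -1;0 0 0 0 -1'; python3 -m crank '0 .03 0 0 -1;0 .03 0 0 -1;0 .03 0 0 -1;0 .04 0 0 -1;0 .04 0 0 -1;0 0 0 0 -1';  python3 plan.py .6167 -.1626 .1745 87.6
```

```text
time: 45.35
ee_pos: [0.564, -0.1591, 0.2019]
eef_rot: [0.721, 0.693, -0.0, -0.0]
ft_force: [-0.4, -0.1, -5.2]
width: 0.0111
grip_force: 60.0
time: 45.75
ee_pos: [0.5798, -0.1596, 0.202]
eef_rot: [0.721, 0.693, 0.0, 0.0]
ft_force: [-1.0, -0.6, -5.2]
width: 0.0108
grip_force: 60.0
time: 46.35
ee_pos: [0.6142, -0.1609, 0.2018]
eef_rot: [0.721, 0.693, 0.0, 0.0]
ft_force: [-1.1, 0.8, -4.1]
width: 0.011
grip_force: 60.0
t 46.35 pos [ 0.6142 -0.1609  0.2018] ang 87.74 tilt [ 0.  0. -1.] | turn 0.0015 shift [-0.0082  0.0129  0.1365] | F [-1.1  0.8 -4.1] w 0.011 q7 0.05
```

```bash
python3 -m crank '0 0 .04 0 -1;0 0 .04 0 -1;0 0 .03 0 -1;0 0 .015 0 -1;0 0 0 0 -1;0 0 0 0 -1'; python3 -m crank '0 0 .006 0 -1;0 0 .006 0 -1;0 0 0 0 -1'; python3 plan.py .6167 -.1626 .1735 87.6
```

```text
time: 46.95
ee_pos: [0.6131, -0.1612, 0.1773]
eef_rot: [0.721, 0.693, 0.0, 0.0]
ft_force: [-0.2, 0.1, -5.8]
width: 0.0113
grip_force: 60.0
time: 47.25
ee_pos: [0.613, -0.1611, 0.1746]
eef_rot: [0.721, 0.693, -0.0, -0.0]
ft_force: [0.2, 0.6, -5.7]
width: 0.011
grip_force: 60.0
t 47.25 pos [ 0.613  -0.1611  0.1746] ang 87.71 tilt [-0. -0. -1.] | turn 0.0013 shift [-0.0069  0.0186  0.0054] | F [ 0.2  0.6 -5.7] w 0.011 q7 0.05
```

```bash
python3 -m crank '0 0 .006 0 -1;0 0 0 0 -1;0 0 0 0 -1'; python3 -m crank '0 0 .005 0 -1;0 0 0 0 -1;0 0 0 0 -1'
```

```text
time: 47.55
ee_pos: [0.6132, -0.1612, 0.1741]
eef_rot: [0.721, 0.693, 0.0, 0.0]
ft_force: [-2.3, -0.2, 1.9]
width: 0.0111
grip_force: 60.0
time: 47.85
ee_pos: [0.6133, -0.1611, 0.1739]
eef_rot: [0.721, 0.693, 0.0, 0.001]
ft_force: [-6.1, 1.6, 7.9]
width: 0.0112
grip_force: 60.0
```

```bash
python3 -m crank '0 0 -.004 0 -1;0 0 0 0 -.7;0 0 0 0 -.5;0 0 0 0 -.3;0 0 0 0 -.2;0 0 -.05 0 -.2;0 0 -.15 0 -.2;0 0 -.2 0 -.2;0 0 -.2 0 -.2;0 0 0 0 -.2'; python3 -m crank '0 -.2 0 0 -.2;0 -.2 0 0 -.2;-.15 -.15 0 0 -.2;-.2 0 0 0 -.2;-.2 0 0 0 -.2;-.2 0 0 0 -.2;-.2 0 0 0 -.2;-.2 0 0 0 -.2;0 0 0 0 -.2;0 0 0 0 -.2';  python3 - <<'E'
from h import *; import pickle
s=shot("side"); t=shot("top"); pickle.dump((s,t),open("s11.pkl","wb"))
im=np.zeros((600,800,3),np.uint8)
im[:,:400]=cv2.resize(s["img"][170:350,200:320],(400,600),interpolation=cv2.INTER_CUBIC)
im[:300,400:]=cv2.resize(t["img"][165:285,170:430],(400,185),interpolation=cv2.INTER_CUBIC)[:300] if 0 else cv2.copyMakeBorder(cv2.resize(t["img"][165:285,170:430],(400,185),interpolation=cv2.INTER_CUBIC),0,115,0,0,cv2.BORDER_CONSTANT)
im[300:,400:]=cv2.resize(t["img"][170:260,240:360],(400,300),interpolation=cv2.INTER_CUBIC)
cv2.imwrite("pics/s11.png",im)
st=read_state(); print(np.round(st["ee_pos"],3),st["time"])
E
```

```text
time: 48.85
ee_pos: [0.6153, -0.1611, 0.3005]
eef_rot: [0.721, 0.693, 0.003, 0.004]
ft_force: [-0.7, -0.8, 1.4]
width: 0.0347
grip_force: 0.0
time: 49.85
ee_pos: [0.4937, -0.3873, 0.2931]
eef_rot: [0.722, 0.692, 0.0, -0.0]
ft_force: [0.4, 0.9, -0.2]
width: 0.0349
grip_force: 0.0
[ 0.495 -0.385  0.294] 49.95
```

View pics/s11.png

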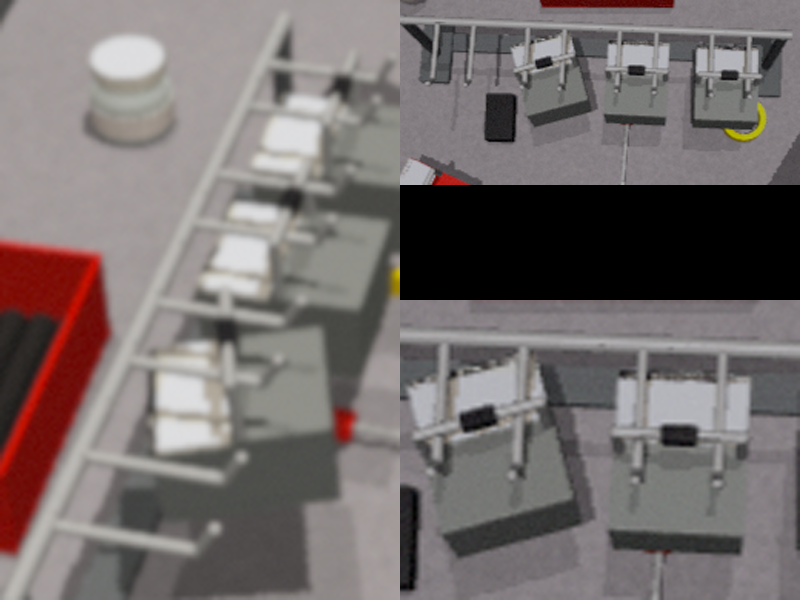

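A (top view, lower left panel) rests on both prongs but is still turned about 15°. B and C hang square. I'll regrasp A deeper, lift slightly, square it and set it down again.

```bash
python3 - <<'E'
import pickle; from h import *
s,t=pickle.load(open("s11.pkl","rb"))
f=lambda x,y:(240+(x-400)/3.3333-.35,170+(y-300)/3.3333-.35)
for n,g,l,r in (("A",(478,418),(413,437),(545,402)),("B",(680,435),(611,433),(750,438))):
    L,Rr=onz(t,f(*l),.1995),onz(t,f(*r),.1995); d=L-Rr; print(n,onz(t,f(*g),.202).round(4),np.linalg.norm(d).round(3),np.degrees(np.arctan2(d[1],d[0])).round(1))
E
python3 -m crank '.2 0 0 0 -.1;.22 0 0 0 -.1;.22 0 0 0 -.1;.22 0 0 0 -.1;.22 0 0 0 -.1;.22 0 0 0 -.1;.22 0 0 0 -.1;.22 0 0 0 -.1;.22 0 0 0 -.1;0 0 0 0 -.1'; python3 plan.py .622 .099 .25 87.6
```

```text
A [0.6291 0.0969 0.202 ] 0.088 105.4
B [ 0.6182 -0.0328  0.202 ] 0.089 88.0
time: 50.95
ee_pos: [0.509, 0.0135, 0.2942]
eef_rot: [0.717, 0.697, 0.001, 0.0]
ft_force: [-0.7, -0.0, 0.3]
width: 0.039
grip_force: 0.0
t 50.95 pos [0.509  0.0135 0.2942] ang 88.38 tilt [ 0.002  0.002 -1.   ] | turn 0.0086 shift [0.4509 0.5467 0.2208] | F [-0.7 -0.   0.3] w 0.039 q7 -0.17
```

```bash
python3 -m crank '.1 .12 0 .0086 -.31;.13 .15 0 0 -.31;.12 .17 0 0 -.31;.09 .147 0 0 -.31;0 0 .1 0 -.31;0 0 0 0 -.31;0 0 0 0 -.31;0 0 0 0 -.31'; python3 plan.py .63 .097 .174 87.6
```

```text
time: 51.75
ee_pos: [0.6312, 0.0869, 0.2748]
eef_rot: [0.726, 0.688, 0.0, 0.001]
ft_force: [-0.4, -0.2, 0.2]
width: 0.0302
grip_force: 0.0
t 51.75 pos [0.6312 0.0869 0.2748] ang 86.93 tilt [ 0.002 -0.    -1.   ] | turn -0.0075 shift [ 0.0504 -0.008   0.5039] | F [-0.4 -0.2  0.2] w 0.0302 q7 -0.39
```

```bash
python3 -m crank '.05 -.008 0 -.0075 -.31;0 0 .15 0 -.31;0 0 .12 0 -.31;0 0 .08 0 -.31;0 0 0 0 -.31'; python3 -m crank '0 0 .06 0 -.31;0 0 .06 0 -.31;0 0 .03 0 -.31;0 0 0 0 -.31'; python3 plan.py .63 .097 .174 87.6
```

```text
time: 52.25
ee_pos: [0.6292, 0.0971, 0.2016]
eef_rot: [0.722, 0.692, -0.001, -0.001]
ft_force: [-0.3, -0.4, 0.1]
width: 0.03
grip_force: 0.0
time: 52.65
ee_pos: [0.6298, 0.097, 0.1722]
eef_rot: [0.722, 0.692, -0.001, -0.0]
ft_force: [-0.1, -0.2, -0.2]
width: 0.0298
grip_force: 0.0
t 52.65 pos [0.6298 0.097  0.1722] ang 87.61 tilt [-0.001 -0.    -1.   ] | turn 0.0002 shift [-0.0001  0.0008 -0.0088] | F [-0.1 -0.2 -0.2] w 0.0298 q7 -0.42
```

```bash
python3 -m crank '0 0 0 0 -.6;0 0 0 0 -.7;0 0 0 0 -.75;0 0 0 0 -1;0 0 0 0 -1;0 0 0 0 -1' 30; python3 -m crank '0 0 0 0 -1;0 0 0 0 -1;0 0 -.02 0 -1;0 0 -.02 0 -1;0 0 0 0 -1;0 0 0 0 -1' 60; python3 - <<'E'
from h import *
s=read_state(); print({k:np.round(s[k],3) for k in("ee_pos","ft_force","torque","width")})
E
python3 sag.py .025
```

```text
time: 53.25
ee_pos: [0.6305, 0.0972, 0.1737]
eef_rot: [0.722, 0.692, 0.0, 0.0]
ft_force: [1.2, 0.0, 3.7]
width: 0.0112
grip_force: 29.6
time: 53.85
ee_pos: [0.6301, 0.0971, 0.1809]
eef_rot: [0.722, 0.692, -0.0, -0.0]
ft_force: [0.3, 0.1, -5.2]
width: 0.0107
grip_force: 59.5
{'ee_pos': array([0.63 , 0.097, 0.181]), 'ft_force': array([ 0.307,  0.105, -5.179]), 'torque': array([-0.029, -0.112, -0.048]), 'width': np.float64(0.011)}
x 0.045 bottom -2 top 59 [80, 79, 80, 81, 80, 78, 77, 76, 77, 77, 77, 76, 77, 77, 77, 76, 76, 99, 127, 128, 103, 83, 75]
x 0.025 bottom 2 top 60 [81, 80, 82, 81, 79, 78, 77, 77, 77, 76, 76, 76, 77, 85, 102, 93, 82, 106, 130, 132, 115, 83, 74]
x -0.025 bottom 28 top 55 [85, 92, 101, 101, 89, 78, 77, 80, 111, 168, 174, 117, 78, 76, 78, 86, 140, 203, 223, 197, 151, 152, 172]
x -0.045 bottom 29 top 53 [73, 72, 70, 71, 74, 76, 77, 78, 112, 165, 174, 115, 79, 77, 77, 96, 148, 188, 147, 105, 125, 149, 162]
```

```bash
python3 -m crank '0 -.03 0 0 -1;0 0 0 0 -1;0 0 .02 0 -1;0 0 .01 0 -1;0 0 0 0 -1;0 0 0 0 -1'; python3 -m crank '0 0 .006 0 -1;0 0 0 0 -1;0 0 0 0 -1'
```

```text
time: 54.5
ee_pos: [0.6243, 0.0974, 0.1751]
eef_rot: [0.722, 0.692, -0.0, -0.0]
ft_force: [0.3, 0.4, -5.1]
width: 0.0109
grip_force: 59.5
time: 54.8
ee_pos: [0.6244, 0.0975, 0.1742]
eef_rot: [0.722, 0.692, 0.0, 0.0]
ft_force: [0.5, -0.2, -3.8]
width: 0.0108
grip_force: 59.5
```

```bash
python3 -m crank '0 0 .005 0 -1;0 0 .003 0 -1;0 0 0 0 -1;0 0 0 0 -1'; python3 -m crank '0 0 0 0 -.8;0 0 0 0 -.7;0 0 0 0 -.6;0 0 0 0 -.5;0 0 0 0 -.4;0 0 0 0 -.4;0 0 -.03 0 -.4;0 0 -.05 0 -.4;0 0 -.1 0 -.4;0 0 -.15 0 -.4'; python3 -m crank '0 0 -.2 0 -.4;0 0 -.1 0 -.4;0 -.2 0 0 -.4;0 -.2 0 0 -.4;-.2 -.1 0 0 -.4;-.22 0 0 0 -.4;-.22 0 0 0 -.4;-.22 0 0 0 -.4;-.22 0 0 0 -.4;-.22 0 0 0 -.4'; python3 -m crank '-.22 0 0 0 -.4;-.22 0 0 0 -.4;-.22 0 0 0 -.4;-.22 0 0 0 -.4;-.22 0 0 0 -.4;-.15 0 0 0 -.4;0 0 0 0 -.4;0 0 0 0 -.4'; python3 - <<'E'
from h import *; import pickle
t=shot("top"); s=shot("side"); pickle.dump((s,t),open("s12.pkl","wb"))
# bar angle: dark grip blob at each hook + brightness of bar ends
for n,(x,y) in {"A":(.624,.0975),"B":(.62,-.032),"C":(.613,-.161)}.items():
    q=proj(t,(x,y,.202)); x0,y0=int(q[0])-30,int(q[1])-25
    p=cv2.resize(t["img"][y0:y0+50,x0:x0+60].max(2),None,fx=4,fy=4,interpolation=cv2.INTER_CUBIC)
    m=(p<70).astype(np.uint8); m[:50]=0; m[-60:]=0; k,l,st,ce=cv2.connectedComponentsWithStats(m)
    i=min(range(1,k),key=lambda i:np.hypot(*(ce[i]-(120,100)))+(1e3 if st[i,4]<100 else 0))
    r=cv2.minAreaRect(np.argwhere(l==i)[:,::-1].astype(np.float32)); c=ce[i]/4+(x0-.4,y0-.4)
    print(n,"exp",q.round(1),"got",c.round(1),onz(t,c,.202).round(4),"area",st[i,4],np.round(r[1]),round(r[2],1))
E
```

```text
time: 55.2
ee_pos: [0.6245, 0.0975, 0.1736]
eef_rot: [0.722, 0.692, 0.0, 0.0]
ft_force: [-4.8, -0.3, 6.5]
width: 0.011
grip_force: 59.5
time: 56.2
ee_pos: [0.6237, 0.0972, 0.2387]
eef_rot: [0.722, 0.692, -0.001, -0.001]
ft_force: [-0.2, 0.0, -0.5]
width: 0.0264
grip_force: 0.0
time: 57.2
ee_pos: [0.5133, -0.1598, 0.2998]
eef_rot: [0.722, 0.692, 0.0, 0.001]
ft_force: [0.1, 0.8, -0.3]
width: 0.0259
grip_force: 0.0
time: 58.0
ee_pos: [0.5032, -0.4082, 0.299]
eef_rot: [0.722, 0.692, 0.0, 0.0]
ft_force: [0.4, 1.3, -0.2]
width: 0.0261
grip_force: 0.0
A exp [262.7 207.4] got [262.  208.4] [0.6217 0.0991 0.202 ] area 957 [24. 44.] 90.0
B exp [323.3 209.3] got [323.2 210.4] [ 0.6176 -0.0318  0.202 ] area 974 [43. 24.] 2.5
C exp [384.1 212.7] got [383.7 213.7] [ 0.6108 -0.16    0.202 ] area 952 [23. 45.] 90.0
```

```bash
python3 - <<'E'
from h import *; import pickle
t0=pickle.load(open("c0.pkl","rb"))["top"]; s,t=pickle.load(open("s12.pkl","rb")); t2=shot("top"); s2=shot("side")
print("still", np.abs(t2["img"][180:260,240:430].astype(int)-t["img"][180:260,240:430]).mean().round(2), np.abs(s2["img"].astype(int)-s["img"])[170:350,200:360].mean().round(2))
for n,(x,y) in {"A":(.622,.099),"B":(.6176,-.032),"C":(.6108,-.16)}.items():
    u=proj(t2,(x+.03,y,.155)); x0,y0=int(u[0])-32,int(u[1])-17; p=t2["img"][y0:y0+34,x0:x0+64]; m=(p.min(2)>165); ys,xs=np.nonzero(m)
    print(n,"white",m.sum(),"cols",xs.min(),xs.max(),"rows",ys.min(),ys.max(),"prof",[int(v) for v in p[:,24].min(1)])
for n,(a,b,c,d) in {"battery":(222,222,30,36),"tape":(376,226,36,34),"jar":(145,230,24,24),"puck":(456,232,28,24),"shaft":(308,262,16,28),"red":(155,262,70,65),"orange":(474,278,70,70)}.items():
    A,B=t0["img"][b:b+d,a:a+c],t2["img"][b-4:b+d+4,a-4:a+c+4]; r=cv2.matchTemplate(B,A,cv2.TM_CCOEFF_NORMED); _,v,_,l=cv2.minMaxLoc(r); print(n,round(v,2),(l[0]-4,l[1]-4))
E
```

```text
still 1.98 0.82
A white 373 cols 13 51 rows 7 25 prof [110, 87, 81, 81, 79, 91, 104, 132, 151, 160, 160, 178, 178, 178, 180, 179, 179, 179, 180, 180, 178, 180, 117, 52, 33, 28, 30, 63, 106, 118, 115, 105, 103, 103]
B white 392 cols 14 52 rows 9 25 prof [119, 81, 80, 79, 82, 72, 57, 83, 76, 152, 161, 176, 178, 179, 180, 178, 179, 179, 179, 180, 178, 179, 180, 148, 162, 141, 125, 154, 129, 118, 121, 105, 104, 105]
C white 350 cols 14 53 rows 9 26 prof [150, 148, 146, 147, 143, 144, 139, 138, 139, 147, 146, 145, 144, 144, 139, 149, 150, 149, 148, 149, 148, 147, 143, 126, 146, 165, 137, 113, 130, 135, 134, 120, 113, 115]
battery 0.91 (0, 0)
tape 0.49 (0, 0)
jar 1.0 (0, 0)
puck 0.94 (0, 0)
shaft 0.97 (0, 0)
red 1.0 (0, 0)
orange 0.52 (0, 0)
```

```bash
python3 -c "
from bench import workorder; print(workorder.close_job())"
```

```text
the job is handed in; nothing more can be done
None
```

I handed the job in at about 58 s. All three grey carriers have shut covers and hang square and still on hooks 2, 3 and 4, though one slipped from the gripper onto hook 2 and had to be regrasped and squared; the other things on the bench look unmoved.

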